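# Probe the socket, set the matching hand-rest post

### The arm

A 6-joint arm with a two-finger parallel gripper is mounted at the origin on a cart in front of the work surface, level with it; the furniture and walls round the work are solid. World frame = base frame: x ahead of the robot, y to its left, z up, the work surface at z = 0. Lengths are in m, angles in rad, forces in N, time in s.
With the tool pointing down it reaches from about 0.375 to 0.9 m from the base axis. Payload 3.1 kg.
Tool frame: the origin (TCP) lies between the finger pads; the fingertips stand 22 mm ahead of it and the grasp point (between the pads) lies 3 mm ahead of it; z points along the fingers, x is the direction in which the jaws open and shut, and the axes are right-handed (so a half turn about z gives the same grasp; the last joint's range is limited). The gripper opens to 85 mm and grips with 20 to 120 N. Pads are 22 mm wide; open, the fingers measure 114 mm over their backs; the gripper's body (76 mm by 85 mm) begins 54 mm behind the grasp point. The pads swing forward as they close: fully open they stand 13 mm farther back than shut.
Start: joints at [1.03, 0.527, 1.433, -0, 1.181, -0.178], TCP at [0.222, 0.584, 0.253] pointing down, gripper open.
Joint ranges: [-3.08, 3.08], [-0.75, 2.2], [0.22, 2.44], [-1.43, 4.57], [0, 2.65], [-2.85, 2.85]. Speed limits (rad/s): [2.79, 2.79, 3.14, 3.14, 3.14, 3.14].

### API

Orientations are given as a rotation vector (axis times angle).
In Python, from workcell import * gives the robot as it stands.
- The arm moves only by the tool move_arm, never from a script. Its arguments are lists of equal length, an entry for each row: "xyz": the shift along the world's x, y, z in mm, a list of three; "turn": the turn about the world's z in rad; "claw": the closure, from 0 (fully open) to 1 (shut). A call has 1 to 20 rows; each row shifts and turns the commanded pose from where the row before left it; what a row does not reach is not made up. A row lasts 1/12 s, in which the tool goes at most 41.7 mm and 7.16 degrees, less where a joint would pass 70% of its speed; a pose out of reach is approached as far as the arm can. A call is refused whole if a number of a shift passes 41.7 or a number of a turn 0.125, either way. A call with a gripper value outside its range is refused whole. The fingers move at their own pace and stop on an object; "squeeze" is the grip in N (left out, the last holds). Time passes only in rows, so rows that do not move let the fingers close. It gives the time, the measured TCP pose, the force and the opening at its end, in the units of the state.
- sense(): the state, without advancing time (a new reading comes with each control period).
- grab_frame(name): name is "scene" or "top" or "wrist"; returns (picture, depth): 420x560x3 uint8, red, green, blue; 420x560 float32, m along the optical axis (not along the pixel's ray), 0 where there is no reading.
- camera_params(name): a dict with "fx", "fy", "cx", "cy" (pixels), "rvec" (rotation vector, rad) and "tvec" (3), from world to camera coordinates, as OpenCV has them; the wrist camera has in their place "T_tool_cam" (4x4, takes a point from camera to tool coordinates, whose origin is the TCP and whose axes are the tool frame's). Camera axes: x right, y down, z forward; pixel columns grow to the right and rows downward; lengths in m; the calibration is good to about 2 mm. A picture is of the moment at which its call begins: read the wrist's pose just before it. camera_params takes no time and is no camera call.
- finish_job(): hands the job in, once; it reports no verdict.
The state is a dict: "time_s": time; "joint_positions": joint angles; "qvel": joint speeds; "joint_efforts": joint torques, N m; "ee_pos": TCP position; "orientation": TCP orientation; "wrist_force": force on the tool from outside, world axes, zero at the start; "ft_torque": the same for the moment, N m; "width": finger opening in m.
Only numpy, scipy, OpenCV 4.12 (cv2) and the standard library are available. Lean on these libraries where they do the work, as an engineer would, in place of code of your own. Each camera call takes 0.05 s, during which the arm holds its last target.

### The job

Probe the wide empty bore of the wooden socket block with the depth rod to learn how deep it is, and put the rod back upright in its narrow parking hole. Then stand in the wide bore the hand-rest post that matches its depth, so that the dark groove round the post is level with the top of the block; leave the other post standing where it is.

Things in the scene. Friction and masses are not known exactly. Their poses are not given: they have to be found in the camera images.
- socket_block: Fixed wooden block 64 x 190 x 65 mm, along world y within 17 degrees. Origin: underside, on the axis of the wide bore; z up, top at z = 65 mm; it spans y = -35 to 155 mm. Wide blind bore: 30 mm diameter, either 30 mm deep (floor z = 35) or 55 mm deep (floor z = 10), varies. Narrow parking hole: at x = 0, y = 120 mm, 16 mm diameter, 40 mm deep (floor z = 25). Both mouths have 3 mm chamfers.
- depth_rod: Depth rod, 150 mm long, about 80 g: a steel shaft 12 mm in diameter with a tapered tip and, from 90 to 150 mm above the tip, a dark wooden handle 20 mm in diameter. The origin is at the tip, z points along the rod to the handle. It starts upright in the parking hole, tip on that hole's floor.
- short_post: Short hand-rest post: light wooden round post, 26 mm in diameter, 70 mm long, about 60 g, foot chamfered 4 mm; a dark groove runs round it 30 mm above its foot. It stands upright on the light box (z = 0). The origin is at the centre of its foot, z up along the post. It matches the 30 mm deep bore; either post stands 40 mm proud when it matches.
- long_post: Long hand-rest post: as the short one, 26 mm in diameter but 95 mm long, about 80 g, with the groove 55 mm above its foot. It stands upright on the light box. The origin is at the centre of its foot, z up along the post. It matches the 55 mm deep bore.

How it is judged:
By the outcome, as a careful person would: the job done as asked, in the order asked, and still so for the second after the job is handed in, with the robot touching nothing.
It also fails if it takes over 61 s, if anything falls off the work surface, if the arm or the gripper's body presses on something with over 40 N, if the wrist force passes 120 N, or if a joint passes its speed limit or range.

## Working session

There is one attempt and no reset: what is moved stays moved. The work goes in short steps, Python scripts to look and compute and a tool call to move; the robot and the scene stay as the last step left them, time stands still between calls to the robot, and variables do not carry over. Pictures are saved under pics/ and viewed, and the job is handed in when it is done.

Besides the shell and the picture viewer there is one more tool, called after "Call:" in YAML: its name, and indented under it one key for each argument. move_arm: Moves the arm, as the interface text tells. Its arguments: {"type":"object","properties":{"xyz":{"type":"array"},"turn":{"type":"array"},"claw":{"type":"array"},"squeeze":{"type":"number"}},"required":["xyz","turn","claw"]}

```bash
ls; mkdir -p pics
python3 - <<'E'
from workcell import *
import cv2,numpy as np
s=sense();print(s)
for n in("scene","top","wrist"):
    p,d=grab_frame(n);cv2.imwrite(f"pics/{n}0.png",p[:,:,::-1]);np.save(f"pics/{n}0.npy",d);print(n,camera_params(n))
E
```

```text
pics
{'time_s': 0.0, 'joint_positions': array([ 1.02951905e+00,  5.28488946e-01,  1.43391949e+00,  1.74403155e-05,
        1.18136870e+00, -1.78504527e-01]), 'qvel': array([-0.00134224,  0.00146126,  0.002924  , -0.00071909,  0.0001701 ,
       -0.00076758]), 'joint_efforts': array([-1.39370106e-03, -4.42351627e+01, -1.78023845e+01, -4.34103595e-04,
        8.33984610e-03, -3.56089311e-05]), 'ee_pos': array([0.22141292, 0.58375098, 0.25231409]), 'orientation': array([ 2.58500559,  1.78375113, -0.00313496]), 'wrist_force': array([-0.91135898, -0.44428053, -0.13557513]), 'ft_torque': array([-0.03082618, -0.02066751, -0.03086138]), 'width': 0.08529901939360565}
scene {'fx': 518.6712668707072, 'fy': 518.6712668707072, 'cx': 284.9574435884425, 'cy': 225.26697538899853, 'rvec': array([ 2.04407168, -0.99146197,  0.46559672]), 'tvec': array([-0.36870037,  0.31199051,  0.7491353 ])}
top {'fx': 412.8850314556988, 'fy': 412.8850314556988, 'cx': 274.47106998077084, 'cy': 207.80007389041972, 'rvec': array([ 2.18502494, -2.14466372,  0.0387015 ]), 'tvec': array([-0.02708522,  0.53736974,  0.8873519 ])}
wrist {'fx': 316.14545058849365, 'fy': 316.14545058849365, 'cx': 280.55567458993545, 'cy': 209.617968650496, 'T_tool_cam': array([[ 9.99999887e-01, -4.11286305e-04, -2.37323520e-04,
        -5.86790420e-04],
       [ 4.59876474e-04,  9.63344586e-01,  2.68266654e-01,
        -6.71708812e-02],
       [ 1.18289928e-04, -2.68266732e-01,  9.63344666e-01,
        -1.20604609e-01],
       [ 0.00000000e+00,  0.00000000e+00,  0.00000000e+00,
         1.00000000e+00]])}
```

View pics/scene0.png

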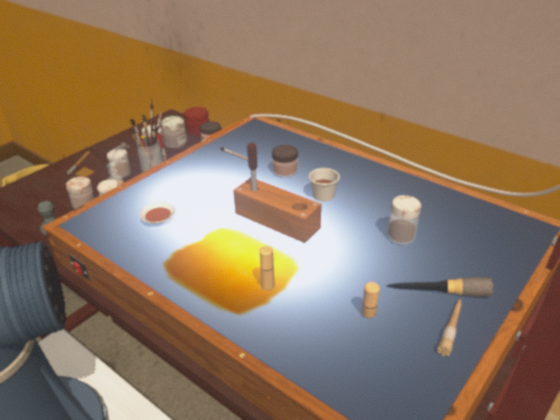

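View pics/top0.png

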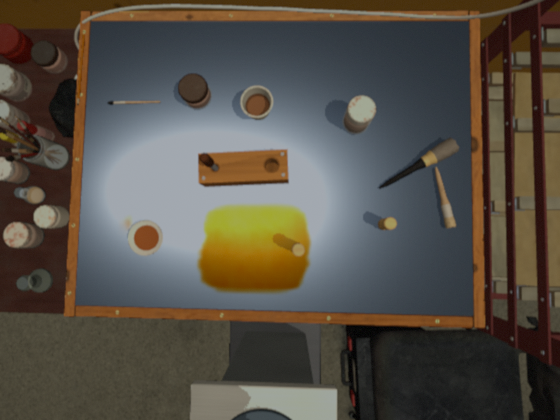

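View pics/wrist0.png

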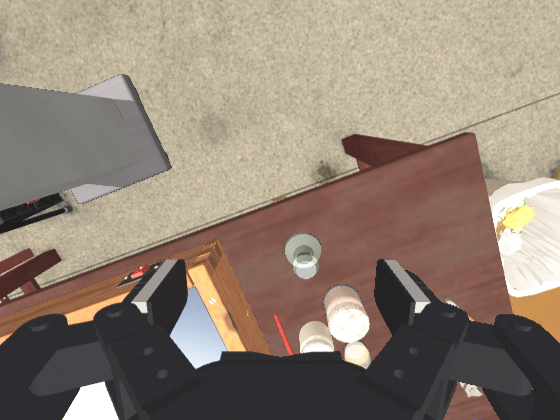

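The scene view shows the block with the rod in it at (252,165), the bore at (300,207), and the posts at (267,265) and (371,298). In the top view the rod is at (207,159), the bore at (271,165), and the posts at about (297,250) and (388,223). I'll zoom in on both.

Run:
```python
import cv2
p=cv2.imread("pics/top0.png")
cv2.imwrite("pics/tz.png",cv2.resize(p[135:265,190:310],None,fx=4.6,fy=4.6,interpolation=2))
cv2.imwrite("pics/tz2.png",cv2.resize(p[205:265,260:410],None,fx=5,fy=5,interpolation=2))
p=cv2.imread("pics/scene0.png")
cv2.imwrite("pics/sz.png",cv2.resize(p[135:325,225:385],None,fx=3,fy=3,interpolation=2))
```

```text
(no output)
```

View pics/tz.png

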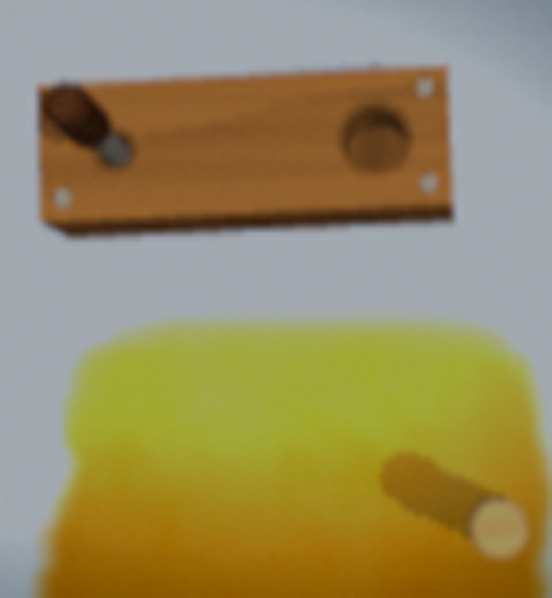

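View pics/tz2.png

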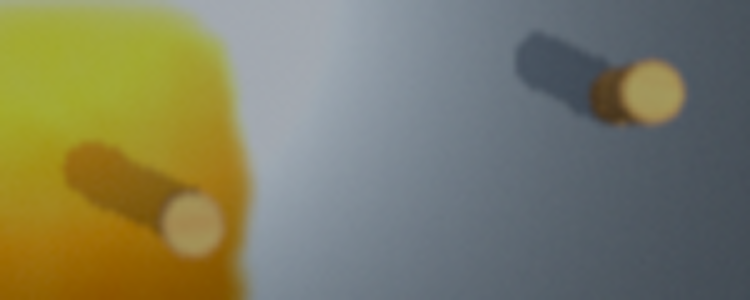

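View pics/sz.png

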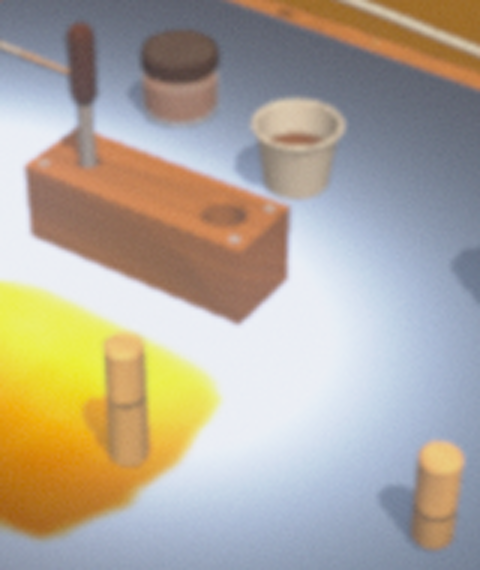

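Long post is on the yellow patch (groove high up), and the short post is to the right. Now I'll localize everything.

```bash
cat > h.py <<'E'
import cv2,numpy as np
from scipy.spatial.transform import Rotation as Ro
from workcell import *
def cam(n):
    c=camera_params(n);R=Ro.from_rotvec(c["rvec"]).as_matrix();t=c["tvec"]
    return c,R,t
def ray(n,u,v):
    c,R,t=cam(n);d=R.T@np.array([(u-c["cx"])/c["fx"],(v-c["cy"])/c["fy"],1]);return -R.T@t,d
def plane(n,u,v,z):
    o,d=ray(n,u,v);return o+d*(z-o[2])/d[2]
def tri(a,b):
    # each (name,u,v)
    o1,d1=ray(*a);o2,d2=ray(*b);d1=d1/np.linalg.norm(d1);d2=d2/np.linalg.norm(d2)
    s=np.linalg.lstsq(np.stack([d1,-d2],1),o2-o1,rcond=None)[0]
    p,q=o1+s[0]*d1,o2+s[1]*d2;return (p+q)/2,np.linalg.norm(p-q)
def proj(n,P):
    c,R,t=cam(n);q=R@np.asarray(P)+t;return c["fx"]*q[0]/q[2]+c["cx"],c["fy"]*q[1]/q[2]+c["cy"]
E
python3 - <<'E'
from h import *
np.set_printoptions(precision=4,suppress=True)
T=lambda x,y:("top",190+(x+.5)/4.6-.5,135+(y+.5)/4.6-.5)
T2=lambda x,y:("top",260+(x+.5)/5-.5,205+(y+.5)/5-.5)
S=lambda x,y:("scene",225+(x+.5)/3-.5,135+(y+.5)/3-.5)
for nm,a,b,z in [("bore",T(376,140),S(225,215),.065),("rodbase",T(120,152),S(89,163),.065),("rodtop",T(63,98),S(81,28),.175),
 ("longtop",T2(192,224),S(125,343),.095),("shorttop",T2(653,91),S(440,453),.07),("cornerTR",T(447,67),S(288,209),.065),("cornerBR",T(453,206),S(239,248),.065),("BL",T(41,219),S(27,167),.065),("TL",T(38,88),S(88,131),.065)]:
    print(nm,plane(*a,z),plane(*b,z),*tri(a,b))
E
```

```text
bore [ 0.6244 -0.0105  0.065 ] [ 0.6265 -0.0114  0.065 ] [ 0.625  -0.0113  0.0657] 0.0020417127449015534
rodbase [0.6173 0.1071 0.065 ] [0.6178 0.1074 0.065 ] [0.6173 0.107  0.0654] 0.00011448723285546872
rodtop [0.6201 0.1104 0.175 ] [0.6202 0.1092 0.175 ] [0.6205 0.1101 0.1745] 0.0008644322109493533
longtop [ 0.4499 -0.0686  0.095 ] [ 0.4526 -0.069   0.095 ] [ 0.4506 -0.0694  0.0965] 0.0020634639399790284
shorttop [ 0.5074 -0.2566  0.07  ] [ 0.5105 -0.2549  0.07  ] [ 0.5074 -0.2561  0.0731] 0.0005914747705645392
cornerTR [ 0.6586 -0.0423  0.065 ] [ 0.6591 -0.0421  0.065 ] [ 0.6586 -0.0423  0.0654] 8.54219093334907e-05
cornerBR [ 0.5946 -0.0462  0.065 ] [ 0.6018 -0.0422  0.065 ] [ 0.5942 -0.0469  0.0716] 0.001713521560391008
BL [0.5858 0.1426 0.065 ] [0.5863 0.14   0.065 ] [0.5867 0.142  0.064 ] 0.002230952900431007
TL [0.6466 0.1461 0.065 ] [0.6499 0.1367 0.065 ] [0.6502 0.1433 0.0622] 0.009181102237592803
```

Call:
move_arm:
  xyz:
    - [20,-23.5,0]
    - [20,-23.5,0]
    - [20,-23.5,0]
    - [20,-23.5,0]
    - [20,-23.5,0]
    - [20,-23.5,0]
    - [20,-23.5,0]
    - [20,-23.5,0]
    - [20,-23.5,0]
    - [20,-23.5,0]
    - [20,-23.5,0]
    - [20,-23.5,0]
    - [20,-23.5,0]
    - [20,-23.5,0]
    - [20,-23.5,0]
    - [20,-23.5,0]
    - [20,-23.5,0]
    - [20,-23.5,0]
    - [20,-23.5,0]
    - [20,-23.5,0]
  turn: [0.018,0.018,0.018,0.018,0.018,0.018,0.018,0.018,0.018,0.018,0.018,0.018,0.018,0.018,0.018,0.018,0.018,0.018,0.018,0.018]
  claw: [0,0,0,0,0,0,0,0,0,0,0,0,0,0,0,0,0,0,0,0]

```text
time_s: 1.82
ee_pos: [0.6223, 0.113, 0.253]
orientation: [-2.223, -2.219, 0.001]
wrist_force: [-0.4, 0.1, -0.5]
width: 0.0849
```

```bash
cat >> h.py <<'E'
def wrist(name):
    s=sense();p,d=grab_frame("wrist");cv2.imwrite(f"pics/{name}.png",p[:,:,::-1])
    R=Ro.from_rotvec(s["orientation"]).as_matrix();T=np.eye(4);T[:3,:3]=R;T[:3,3]=s["ee_pos"]
    np.save(f"pics/{name}_T.npy",T@camera_params("wrist")["T_tool_cam"]);return s,p,d
def wplane(name,u,v,z):
    T=np.load(f"pics/{name}_T.npy");c=camera_params("wrist")
    d=T[:3,:3]@np.array([(u-c["cx"])/c["fx"],(v-c["cy"])/c["fy"],1]);o=T[:3,3];return o+d*(z-o[2])/d[2]
def wproj(name,P):
    T=np.load(f"pics/{name}_T.npy");c=camera_params("wrist");q=T[:3,:3].T@(np.asarray(P)-T[:3,3])
    return c["fx"]*q[0]/q[2]+c["cx"],c["fy"]*q[1]/q[2]+c["cy"]
E
python3 - <<'E'
from h import *
s,p,d=wrist("w1");print(s["ee_pos"],s["orientation"])
print(wproj("w1",[.62,.11,.175]),wproj("w1",[.618,.11,.065]),wproj("w1",[.625,-.01,.065]))
E
```

```text
[0.62234427 0.11295755 0.25295228] [-2.22334912e+00 -2.21866580e+00  8.78898327e-04]
(np.float64(277.38708907570464), np.float64(224.01715863309883)) (np.float64(278.43912921116623), np.float64(187.64479809771873)) (np.float64(158.47616868931038), np.float64(194.82355462862117))
```

View pics/w1.png

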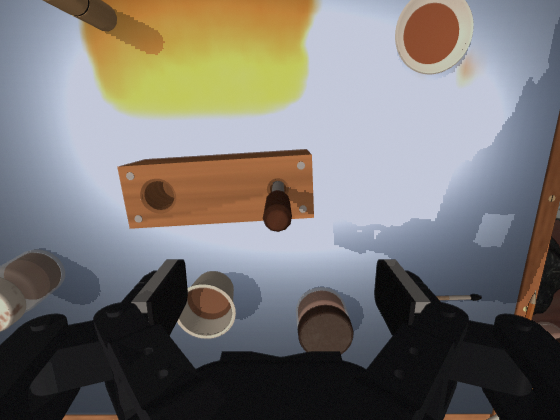

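Run:
```python
from h import *
p=cv2.imread("pics/w1.png");cv2.imwrite("pics/w1z.png",cv2.resize(p[140:240,110:320],None,fx=3.8,fy=3.8,interpolation=2))
```

```text
(no output)
```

View pics/w1z.png

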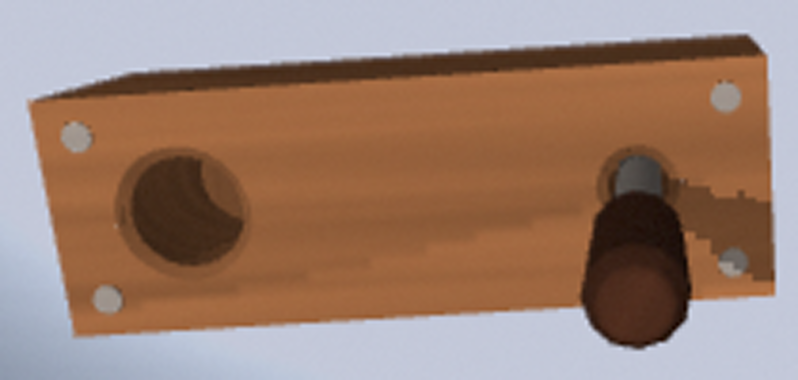

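Run:
```python
from h import *
f=lambda x,y:("w1",110+(x+.5)/3.8-.5,140+(y+.5)/3.8-.5)
for n,x,y,z in [("top",637,302,.175),("bore",182.5,213.5,.065),("park",638,186,.065),("c1",30,101,.065),("c2",766,56,.065),("c3",775,295,.065),("c4",74,335,.065)]: print(n,wplane(*f(x,y),z).round(4))
```

```text
top [0.6166 0.1099 0.175 ]
bore [ 0.626  -0.0109  0.065 ]
park [0.6189 0.1091 0.065 ]
c1 [ 0.5963 -0.0469  0.065 ]
c2 [0.5853 0.1418 0.065 ]
c3 [0.6488 0.1457 0.065 ]
c4 [ 0.6597 -0.0439  0.065 ]
```

Call:
move_arm:
  xyz:
    - [-3.6,-3.3,0]
    - [0,0,-14]
    - [0,0,-14]
    - [0,0,-14]
    - [0,0,-14]
    - [0,0,-14]
    - [0,0,-14]
    - [0,0,-10]
    - [0,0,-8]
    - [0,0,0]
    - [0,0,0]
    - [0,0,0]
    - [0,0,0]
    - [0,0,0]
    - [0,0,0]
    - [0,0,0]
    - [0,0,0]
    - [0,0,0]
    - [0,0,0]
  turn: [0,0,0,0,0,0,0,0,0,0,0,0,0,0,0,0,0,0,0]
  claw: [0,0,0,0,0,0,0,0,0,0,1,1,1,1,1,1,1,1,1]
  squeeze: 50

```text
time_s: 3.45
ee_pos: [0.6185, 0.1109, 0.1519]
orientation: [2.224, 2.218, 0.001]
wrist_force: [0.1, 0.1, 3.7]
width: 0.0186
```

Call:
move_arm:
  xyz:
    - [0,0,4]
    - [0,0,6]
    - [0,0,8]
    - [0,0,8]
    - [0,0,8]
    - [0,0,8]
    - [0,0,8]
    - [0,0,8]
    - [0,0,6]
    - [0,0,0]
    - [0,0,0]
  turn: [0,0,0,0,0,0,0,0,0,0,0]
  claw: [1,1,1,1,1,1,1,1,1,1,1]

```text
time_s: 4.37
ee_pos: [0.6183, 0.111, 0.2158]
orientation: [2.224, 2.218, 0.001]
wrist_force: [-0.4, -0.2, -1.5]
width: 0.0186
```

Run:
```python
from h import *
s,p,d=wrist("w2");print(s["ee_pos"],s["wrist_force"],s["width"])
q,d=grab_frame("scene");q=q[:,:,::-1];cv2.imwrite("pics/s2z.png",cv2.resize(q[60:260,180:380],None,fx=3,fy=3,interpolation=2))
```

```text
[0.61830436 0.11103282 0.21582262] [-0.36262998 -0.22598428 -1.49175754] 0.018583237475312674
```

View pics/w2.png

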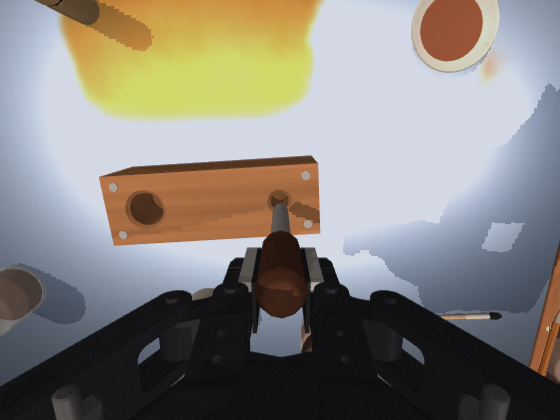

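View pics/s2z.png

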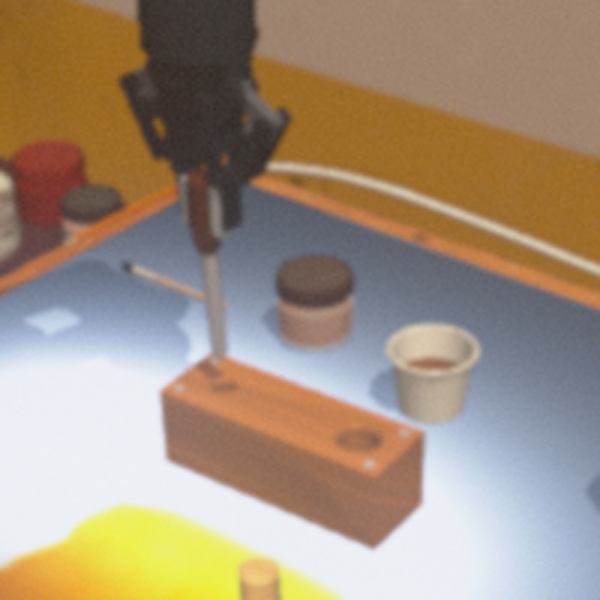

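Run:
```python
from h import *
p=cv2.imread("pics/w2.png");cv2.imwrite("pics/w2z.png",cv2.resize(p[170:320,210:350],None,fx=4,fy=4,interpolation=2))
print(plane("scene",180+219.5/3-.5,60+357/3-.5,.089), wproj("w2",[.6183,.1105,.089]),wproj("w2",[.6187,.1097,.065]))
```

```text
[0.62022982 0.11270204 0.089     ] (np.float64(280.97449947186817), np.float64(207.74484638433657)) (np.float64(280.0358595779826), np.float64(201.0380578228063))
```

View pics/w2z.png

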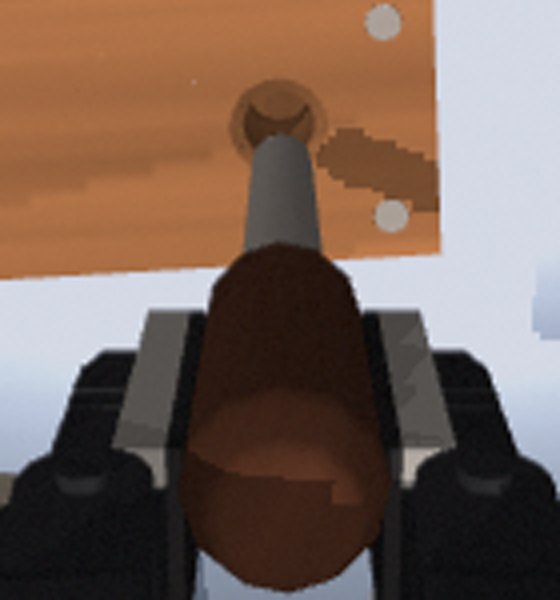

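Call:
move_arm:
  xyz:
    - [0.75,-12.1,0]
    - [0.75,-12.1,0]
    - [0.75,-12.1,0]
    - [0.75,-12.1,0]
    - [0.75,-12.1,0]
    - [0.75,-12.1,0]
    - [0.75,-12.1,0]
    - [0.75,-12.1,0]
    - [0.75,-12.1,0]
    - [0.75,-12.1,0]
    - [0,0,0]
    - [0,0,-10]
    - [0,0,-10]
    - [0,0,-10]
    - [0,0,-8]
    - [0,0,0]
    - [0,0,0]
  turn: [0,0,0,0,0,0,0,0,0,0,0,0,0,0,0,0,0]
  claw: [1,1,1,1,1,1,1,1,1,1,1,1,1,1,1,1,1]

```text
time_s: 5.88
ee_pos: [0.625, -0.0093, 0.176]
orientation: [-2.222, -2.218, 0.002]
wrist_force: [0.2, -0.1, -0.6]
width: 0.0186
```

Run:
```python
from h import *
s,p,d=wrist("w3");print(s["ee_pos"],s["wrist_force"],s["width"])
```

```text
[ 0.62502565 -0.00931538  0.17602325] [ 0.17261537 -0.05096655 -0.56196006] 0.018600174356975016
```

View pics/w3.png

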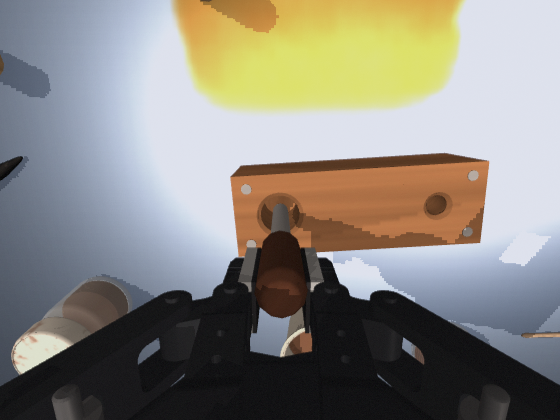

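Rod is in the bore with its tip at z≈49. A 35 mm floor would stop it at TCP z≈0.162, and a 10 mm floor at about 0.137.

Call:
move_arm:
  xyz:
    - [0,0,-3]
    - [0,0,-3]
    - [0,0,-3]
    - [0,0,-2]
    - [0,0,-1.5]
    - [0,0,-1.5]
    - [0,0,-1.5]
    - [0,0,0]
    - [0,0,0]
  turn: [0,0,0,0,0,0,0,0,0]
  claw: [1,1,1,1,1,1,1,1,1]

```text
time_s: 6.68
ee_pos: [0.6257, -0.01, 0.1617]
orientation: [-2.225, -2.218, 0.0]
wrist_force: [0.2, 1.0, -1.0]
width: 0.0194
```

Call:
move_arm:
  xyz:
    - [0,0,-1]
    - [0,0,-1]
    - [0,0,0]
    - [0,0,0]
  turn: [0,0,0,0]
  claw: [1,1,1,1]

```text
time_s: 7.02
ee_pos: [0.6256, -0.01, 0.1598]
orientation: [-2.225, -2.218, 0.0]
wrist_force: [0.3, 0.1, -0.9]
width: 0.0187
```

Run:
```python
from h import *
s,p,d=wrist("w4");print(s)
q,d=grab_frame("scene");q=q[:,:,::-1];cv2.imwrite("pics/s4z.png",cv2.resize(q[60:260,210:410],None,fx=3,fy=3,interpolation=2))
```

```text
{'time_s': 7.0167, 'joint_positions': array([-1.94296990e-01,  6.41186390e-01,  1.51284395e+00, -1.61358042e-05,
        9.87656035e-01, -1.76228322e+00]), 'qvel': array([-1.35122397e-03, -8.45494168e-05, -1.49338967e-04,  1.83654820e-03,
        1.86283777e-03,  1.23451607e-03]), 'joint_efforts': array([-3.82241371e-03, -4.66435003e+01, -1.49865746e+01, -1.37255487e-03,
        4.74939457e-03, -1.37162644e-06]), 'ee_pos': array([ 0.62563693, -0.00998761,  0.15975825]), 'orientation': array([-2.22450092e+00, -2.21827834e+00,  9.97643916e-05]), 'wrist_force': array([ 0.25627208,  0.08844327, -0.86374584]), 'ft_torque': array([-0.0174371 ,  0.00192662, -0.01961785]), 'width': 0.018691612638241935}
```

View pics/w4.png

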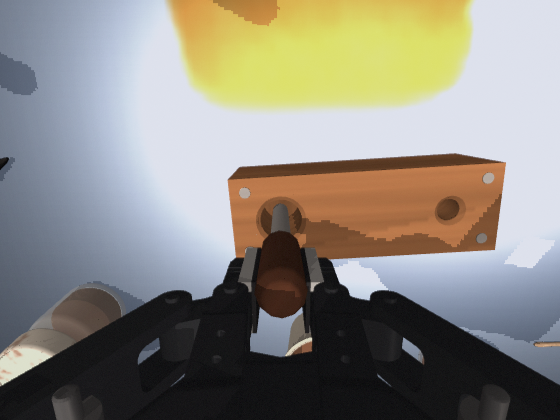

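View pics/s4z.png

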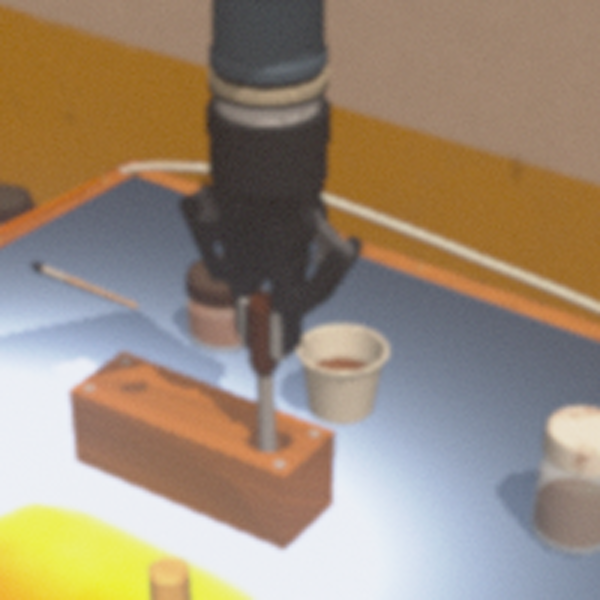

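No contact yet at nominal tip z≈33, so the bore is probably deep. I'll keep going until it touches.

Call:
move_arm:
  xyz:
    - [0,0,-3]
    - [0,0,-3]
    - [0,0,-3]
    - [0,0,-3]
    - [0,0,-3]
    - [0,0,-2]
    - [0,0,-1]
    - [0,0,-1]
    - [0,0,0]
    - [0,0,0]
  turn: [0,0,0,0,0,0,0,0,0,0]
  claw: [1,1,1,1,1,1,1,1,1,1]

```text
time_s: 7.95
ee_pos: [0.6257, -0.01, 0.1408]
orientation: [2.225, 2.218, 0.0]
wrist_force: [1.0, -0.1, -0.9]
width: 0.019
```

Call:
move_arm:
  xyz:
    - [0,0,-1]
    - [0,0,-1]
    - [0,0,0]
  turn: [0,0,0]
  claw: [1,1,1]

```text
time_s: 8.2
ee_pos: [0.6256, -0.01, 0.1387]
orientation: [-2.224, -2.218, 0.0]
wrist_force: [0.3, 0.2, -1.3]
width: 0.0185
```

Call:
move_arm:
  xyz:
    - [0,0,-1]
    - [0,0,-1]
    - [0,0,0]
    - [0,0,0]
  turn: [0,0,0,0]
  claw: [1,1,1,1]

```text
time_s: 8.53
ee_pos: [0.6258, -0.01, 0.137]
orientation: [2.224, 2.218, 0.0]
wrist_force: [0.0, 0.1, 1.0]
width: 0.0187
```

Call:
move_arm:
  xyz:
    - [0,0,-1]
    - [0,0,-0.5]
    - [0,0,0]
    - [0,0,0]
  turn: [0,0,0,0]
  claw: [1,1,1,1]

```text
time_s: 8.87
ee_pos: [0.6261, -0.0101, 0.1368]
orientation: [2.224, 2.218, 0.001]
wrist_force: [-2.1, 1.6, 6.7]
width: 0.0185
```

Contact at TCP z=0.1368 (6.7 N), so the floor is at z≈10, the bore is 55 mm deep, and the long post is the match. Now I'll return the rod.

Call:
move_arm:
  xyz:
    - [0,0,6]
    - [0,0,10]
    - [0,0,12]
    - [0,0,12]
    - [0,0,12]
    - [0,0,12]
    - [0,0,10]
    - [0,0,6]
    - [-0.7,12.0,0]
    - [-0.7,12.0,0]
    - [-0.7,12.0,0]
    - [-0.7,12.0,0]
    - [-0.7,12.0,0]
    - [-0.7,12.0,0]
    - [-0.7,12.0,0]
    - [-0.7,12.0,0]
    - [-0.7,12.0,0]
    - [-0.7,12.0,0]
    - [0,0,0]
    - [0,0,0]
  turn: [0,0,0,0,0,0,0,0,0,0,0,0,0,0,0,0,0,0,0,0]
  claw: [1,1,1,1,1,1,1,1,1,1,1,1,1,1,1,1,1,1,1,1]

```text
time_s: 10.53
ee_pos: [0.6186, 0.1108, 0.2153]
orientation: [2.223, 2.22, -0.0]
wrist_force: [-0.7, -0.5, -1.2]
width: 0.0186
```

Run:
```python
from h import *
s,p,d=wrist("w5");print(s["ee_pos"],s["orientation"],s["wrist_force"])
p=cv2.imread("pics/w5.png");cv2.imwrite("pics/w5z.png",cv2.resize(p[170:320,210:350],None,fx=4,fy=4,interpolation=2))
e=s["ee_pos"];print(wproj("w5",[e[0],e[1],e[2]-.127]),wproj("w5",[.6187,.1097,.065]))
```

```text
[0.61855996 0.11078574 0.21531047] [ 2.22261439e+00  2.21983936e+00 -3.75418338e-04] [-0.69716634 -0.46397312 -1.23728284]
(np.float64(281.69234317308656), np.float64(207.81319951194075)) (np.float64(280.38067767389884), np.float64(201.02946961476098))
```

View pics/w5z.png

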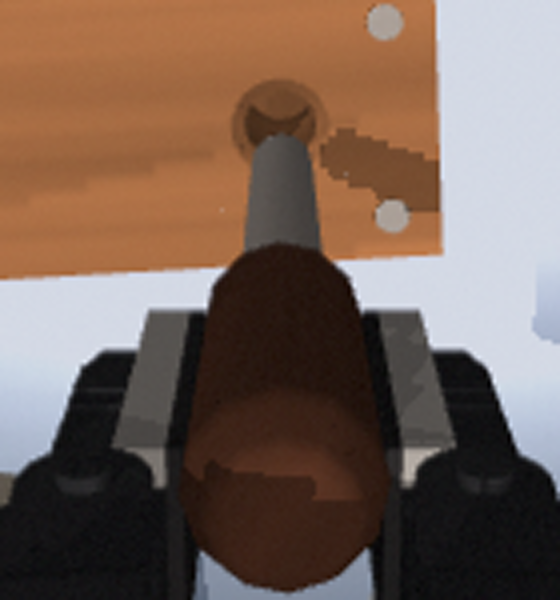

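The view matches the picture just after lift-out, so the rod is aligned. Lowering.

Call:
move_arm:
  xyz:
    - [0,0,-5]
    - [0,0,-5]
    - [0,0,-6]
    - [0,0,-6]
    - [0,0,-6]
    - [0,0,-6]
    - [0,0,-6]
    - [0,0,-6]
    - [0,0,-6]
    - [0,0,-4]
    - [0,0,-3]
    - [0,0,-2]
    - [0,0,-1]
    - [0,0,0]
    - [0,0,0]
  turn: [0,0,0,0,0,0,0,0,0,0,0,0,0,0,0]
  claw: [1,1,1,1,1,1,1,1,1,1,1,1,1,1,1]

```text
time_s: 11.83
ee_pos: [0.6189, 0.11, 0.1536]
orientation: [2.224, 2.218, 0.001]
wrist_force: [-0.8, 0.4, -1.3]
width: 0.0187
```

Call:
move_arm:
  xyz:
    - [0,0,-1]
    - [0,0,-0.7]
    - [0,0,0]
    - [0,0,0]
  turn: [0,0,0,0]
  claw: [1,1,1,1]

```text
time_s: 12.17
ee_pos: [0.619, 0.11, 0.1521]
orientation: [2.224, 2.218, 0.001]
wrist_force: [0.1, -0.1, 2.0]
width: 0.0186
```

Call:
move_arm:
  xyz:
    - [0,0,0]
    - [0,0,0]
    - [0,0,0]
    - [0,0,0]
    - [0,0,0]
    - [0,0,0]
    - [0,0,0]
    - [0,0,8]
    - [0,0,12]
    - [0,0,14]
    - [0,0,14]
    - [0,0,14]
    - [0,0,14]
    - [0,0,14]
    - [0,0,10]
  turn: [0,0,0,0,0,0,0,0,0,0,0,0,0,0,0]
  claw: [0.7,0.6,0.4,0.2,0,0,0,0,0,0,0,0,0,0,0]

```text
time_s: 13.42
ee_pos: [0.6194, 0.1101, 0.2545]
orientation: [2.223, 2.217, 0.004]
wrist_force: [0.7, 0.2, 0.5]
width: 0.0856
```

Run:
```python
from h import *
s,p,d=wrist("w6");print(s["ee_pos"],s["orientation"],s["wrist_force"])
q,d=grab_frame("scene");q=q[:,:,::-1];cv2.imwrite("pics/s6z.png",cv2.resize(q[60:260,180:380],None,fx=3,fy=3,interpolation=2))
```

```text
[0.61942255 0.11006052 0.25450462] [2.22268478 2.21664346 0.00398143] [0.73249637 0.22675519 0.48409454]
```

View pics/s6z.png

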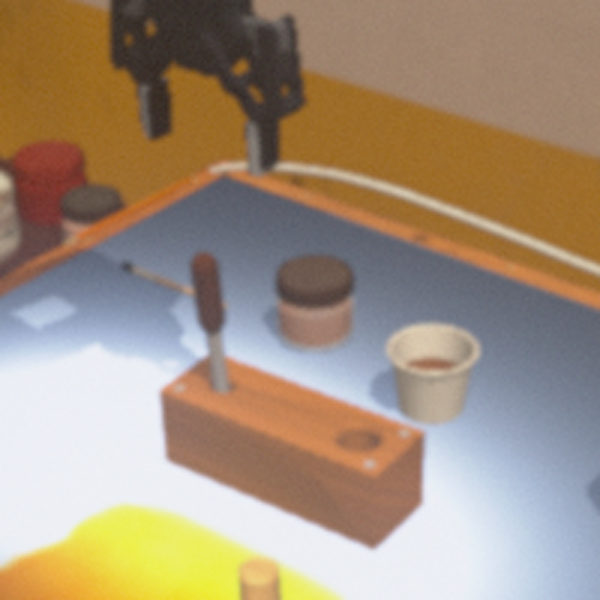

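View pics/w6.png

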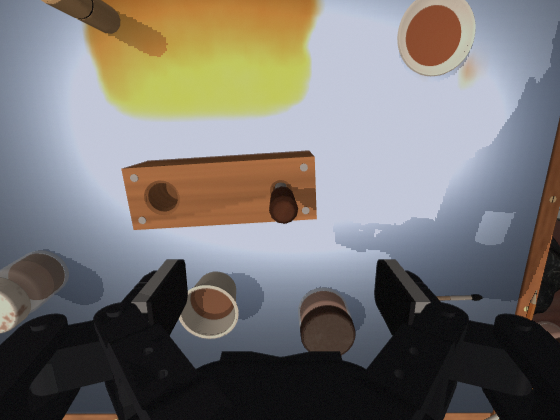

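Run:
```python
from h import *
p=cv2.imread("pics/w6.png");cv2.imwrite("pics/w6z.png",cv2.resize(p[140:240,110:320],None,fx=3.8,fy=3.8,interpolation=2))
```

```text
(no output)
```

View pics/w6z.png

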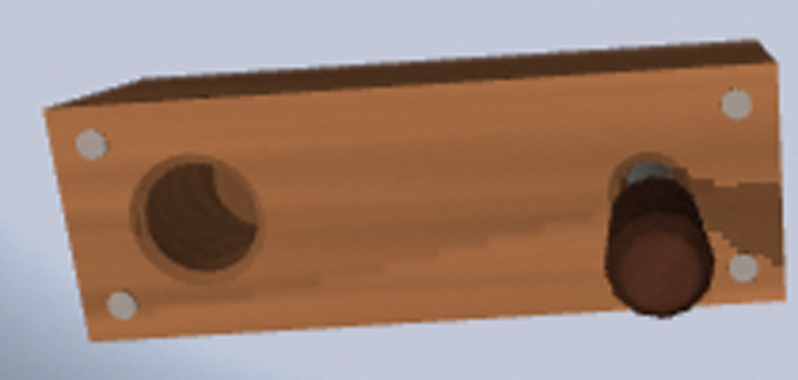

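The rod is in the hole but leans a few degrees within its clearance. I have time, so I'll regrip it and straighten it.

Call:
move_arm:
  xyz:
    - [-3,0.5,0]
    - [-3,0.5,0]
    - [0,0,-14]
    - [0,0,-14]
    - [0,0,-14]
    - [0,0,-14]
    - [0,0,-14]
    - [0,0,-14]
    - [0,0,-10]
    - [0,0,-8]
    - [0,0,0]
    - [0,0,0]
    - [0,0,0]
    - [0,0,0]
    - [0,0,0]
    - [0,0,0]
    - [0,0,0]
    - [0,0,0]
    - [0,0,0]
  turn: [0,0,0,0,0,0,0,0,0,0,0,0,0,0,0,0,0,0,0]
  claw: [0,0,0,0,0,0,0,0,0,0,0,1,1,1,1,1,1,1,1]
  squeeze: 25

```text
time_s: 15.1
ee_pos: [0.6131, 0.111, 0.1502]
orientation: [2.224, 2.218, 0.001]
wrist_force: [1.0, -0.1, 3.3]
width: 0.0194
```

Call:
move_arm:
  xyz:
    - [1,0,0]
    - [1,0,0]
    - [1,0,0]
    - [1,0,0]
    - [1,0,0]
    - [1,0,0]
    - [0,0,0]
    - [0,0,0]
  turn: [0,0,0,0,0,0,0,0]
  claw: [1,1,1,1,1,1,1,1]

```text
time_s: 15.77
ee_pos: [0.6179, 0.1109, 0.1501]
orientation: [-2.223, -2.218, 0.003]
wrist_force: [-2.8, -0.2, 6.7]
width: 0.0194
```

Run:
```python
from h import *
s,p,d=wrist("w7");print(s["ee_pos"],s["orientation"],s["wrist_force"])
p=cv2.imread("pics/w7.png");cv2.imwrite("pics/w7z.png",cv2.resize(p[160:320,210:350],None,fx=3.7,fy=3.7,interpolation=2))
for x in(.617,.619,.621):print(wproj("w7",[x,.1105,.065]),wproj("w7",[x,.1105,.115]),wproj("w7",[x,.1105,.175]))
q,d=grab_frame("scene");q=q[:,:,::-1];cv2.imwrite("pics/s7z.png",cv2.resize(q[60:260,180:380],None,fx=3,fy=3,interpolation=2))
```

```text
[0.6179049  0.11087542 0.1501459 ] [-2.22336723 -2.21795544  0.00280786] [-2.75977159 -0.1922184   6.68920469]
(np.float64(281.34315567602556), np.float64(222.8772760201235)) (np.float64(281.52541298866527), np.float64(251.75120634889288)) (np.float64(281.954785974884), np.float64(319.7741872080428))
(np.float64(281.3496746161157), np.float64(225.65793971732947)) (np.float64(281.5332208776954), np.float64(255.23617827589436)) (np.float64(281.96460897253013), np.float64(324.7538021736929))
(np.float64(281.35616158372255), np.float64(228.42496550374062)) (np.float64(281.54097955039487), np.float64(258.6991829938338)) (np.float64(281.9743378321508), np.float64(329.6856953401936))
```

View pics/w7z.png

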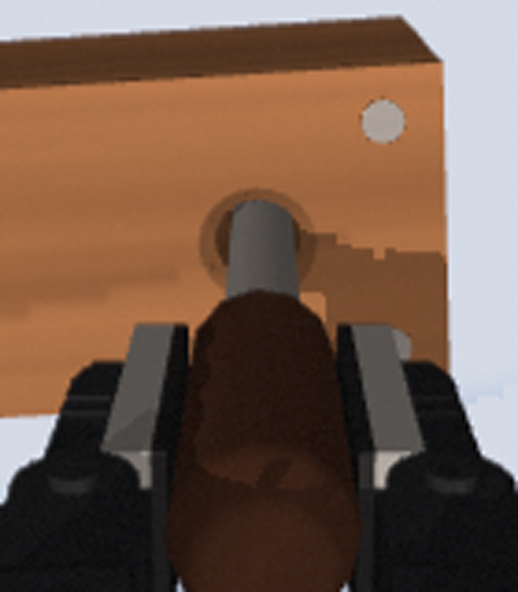

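View pics/s7z.png

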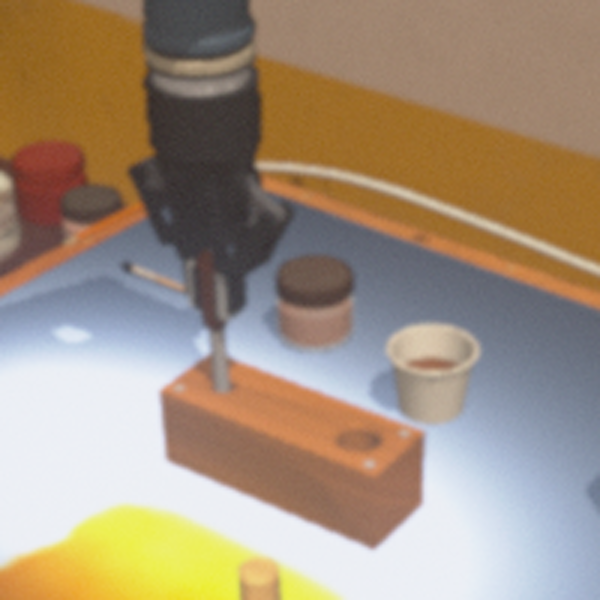

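Run:
```python
from h import *
p=cv2.imread("pics/s7z.png");cv2.imwrite("pics/s7zz.png",cv2.resize(p[230:420,140:300],None,fx=3.1,fy=3.1,interpolation=2))
f=lambda P:tuple(np.round(((np.array(proj("scene",P))-[180,60]+.5)*3-.5-[140,230]+.5)*3.1-.5,1))
for x,y in((.6187,.1097),(.6207,.1097),(.6187,.1117)):print([f([x,y,z]) for z in(.065,.09,.115,.175)])
```

```text
[(np.float64(256.6), np.float64(485.8)), (np.float64(251.0), np.float64(396.6)), (np.float64(245.2), np.float64(304.9)), (np.float64(230.6), np.float64(74.3))]
[(np.float64(262.2), np.float64(482.1)), (np.float64(256.7), np.float64(392.9)), (np.float64(251.0), np.float64(301.3)), (np.float64(236.6), np.float64(70.8))]
[(np.float64(250.3), np.float64(483.0)), (np.float64(244.6), np.float64(393.8)), (np.float64(238.7), np.float64(302.2)), (np.float64(223.9), np.float64(71.6))]
```

View pics/s7zz.png

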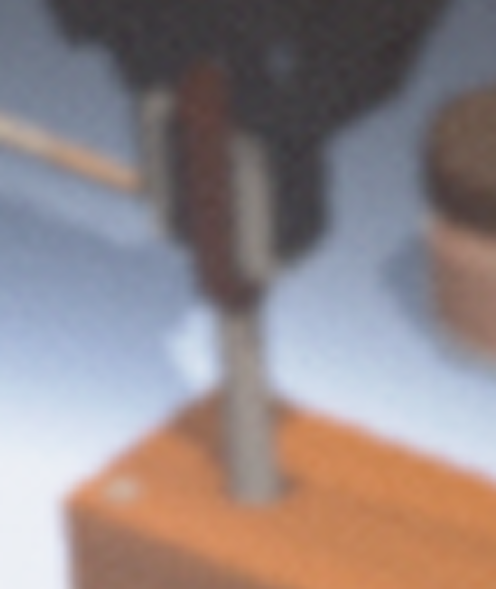

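Run:
```python
from h import *
p=cv2.imread("pics/w7.png");cv2.imwrite("pics/w7y.png",cv2.resize(np.clip(p[200:380,220:340].astype(float)*1.8,0,255).astype('uint8'),None,fx=3.3,fy=3.3,interpolation=2))
```

```text
(no output)
```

View pics/w7y.png

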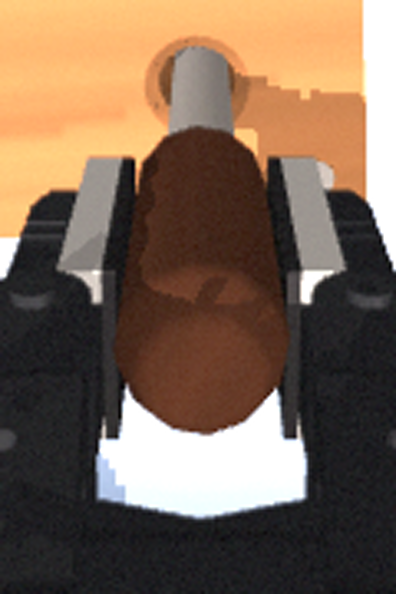

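Both views agree the rod still leans about 2.5 mm toward −x at its top. I'll move another +2 mm, then open gently.

Call:
move_arm:
  xyz:
    - [1,0,0]
    - [1,0,0]
    - [0,0,0]
    - [0,0,0]
    - [0,0,0]
    - [0,0,0]
    - [0,0,0]
    - [0,0,0]
    - [0,0,0]
    - [0,0,0]
    - [0,0,0]
    - [0,0,10]
    - [0,0,14]
    - [0,0,14]
    - [0,0,14]
    - [0,0,14]
    - [0,0,14]
    - [0,0,14]
    - [0,0,10]
  turn: [0,0,0,0,0,0,0,0,0,0,0,0,0,0,0,0,0,0,0]
  claw: [1,1,1,1,0.75,0.7,0.6,0.4,0.2,0,0,0,0,0,0,0,0,0,0]

```text
time_s: 17.45
ee_pos: [0.6212, 0.111, 0.2559]
orientation: [2.223, 2.217, 0.003]
wrist_force: [-0.5, -0.7, 0.6]
width: 0.0854
```

Run:
```python
from h import *
s,p,d=wrist("w8");print(s["ee_pos"],s["orientation"],s["wrist_force"])
p=cv2.imread("pics/w8.png");cv2.imwrite("pics/w8z.png",cv2.resize(p[140:240,110:320],None,fx=3.8,fy=3.8,interpolation=2))
q,d=grab_frame("scene");q=q[:,:,::-1];cv2.imwrite("pics/s8z.png",cv2.resize(q[130:200,220:300],None,fx=7,fy=7,interpolation=2))
```

```text
[0.62120501 0.11103771 0.25592914] [2.22317551 2.21705814 0.00291904] [-0.50220401 -0.67306504  0.60051314]
```

View pics/w8z.png

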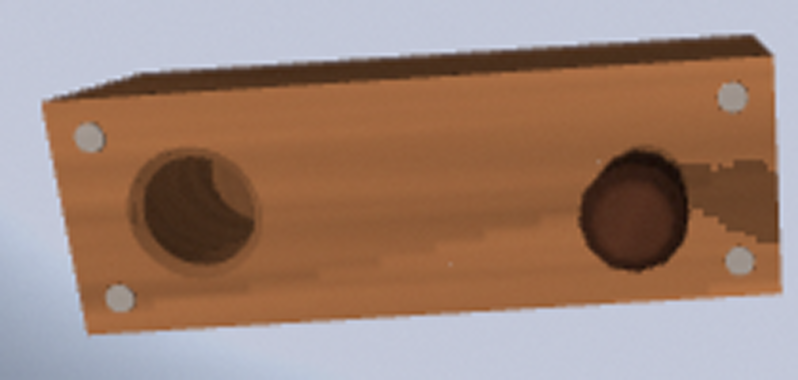

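View pics/s8z.png

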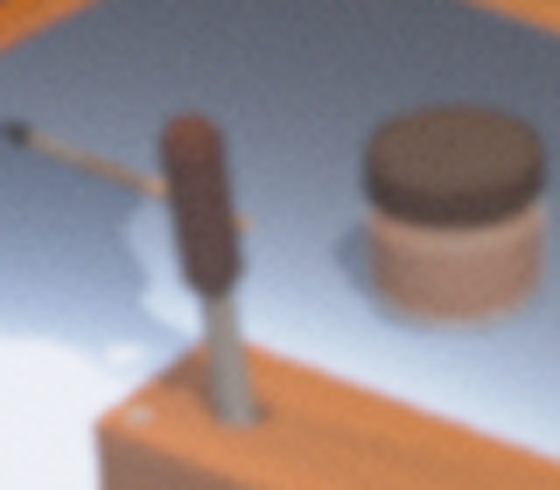

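The lean got worse: the rod now rests at about 6° toward −x. Flat pads closing along x will straighten it, so I'll turn the gripper a quarter turn and regrip.

Call:
move_arm:
  xyz:
    - [-2.5,-1.3,0]
    - [0,0,0]
    - [0,0,0]
    - [0,0,0]
    - [0,0,0]
    - [0,0,0]
    - [0,0,0]
    - [0,0,0]
    - [0,0,0]
    - [0,0,0]
    - [0,0,0]
    - [0,0,0]
    - [0,0,0]
    - [0,0,0]
    - [0,0,0]
  turn: [-0.11,-0.11,-0.11,-0.11,-0.11,-0.11,-0.11,-0.11,-0.11,-0.11,-0.11,-0.11,-0.11,-0.11,0]
  claw: [0,0,0,0,0,0,0,0,0,0,0,0,0,0,0]

```text
time_s: 18.8
ee_pos: [0.6176, 0.1097, 0.2527]
orientation: [-3.141, -0.041, 0.003]
wrist_force: [0.5, 0.2, -0.4]
width: 0.0856
```

Call:
move_arm:
  xyz:
    - [1,0,-14]
    - [0,0,-14]
    - [0,0,-14]
    - [0,0,-14]
    - [0,0,-14]
    - [0,0,-14]
    - [0,0,-10]
    - [0,0,-8]
    - [0,0,0]
    - [0,0,0]
    - [0,0,0]
    - [0,0,0]
    - [0,0,0]
    - [0,0,0]
    - [0,0,0]
    - [0,0,0]
    - [0,0,0]
    - [0,0,0]
  turn: [0,0,0,0,0,0,0,0,0,0,0,0,0,0,0,0,0,0]
  claw: [0,0,0,0,0,0,0,0,0,0.5,0.6,0.7,0.8,1,1,1,1,1]
  squeeze: 40

```text
time_s: 20.3
ee_pos: [0.6196, 0.1097, 0.1522]
orientation: [3.141, 0.044, 0.002]
wrist_force: [-1.0, -0.4, 3.2]
width: 0.0191
```

Run:
```python
from h import *
s,p,d=wrist("w9");print(s["ee_pos"],s["orientation"],s["wrist_force"],s["width"])
e=s["ee_pos"];print([wproj("w9",[e[0],e[1],z]) for z in(.065,.115,.175)])
q,d=grab_frame("scene");q=q[:,:,::-1];cv2.imwrite("pics/s9z.png",cv2.resize(q[130:200,220:300],None,fx=7,fy=7,interpolation=2))
```

```text
[0.61959771 0.10972016 0.15220276] [3.14127541e+00 4.40234939e-02 1.90506361e-03] [-1.00174291 -0.42609664  3.22616496] 0.019092888324910615
[(np.float64(279.75283787143803), np.float64(222.46513788337626)), (np.float64(279.6010144572513), np.float64(251.0749827429332)), (np.float64(279.2468544192273), np.float64(317.813461768734))]
```

View pics/w9.png

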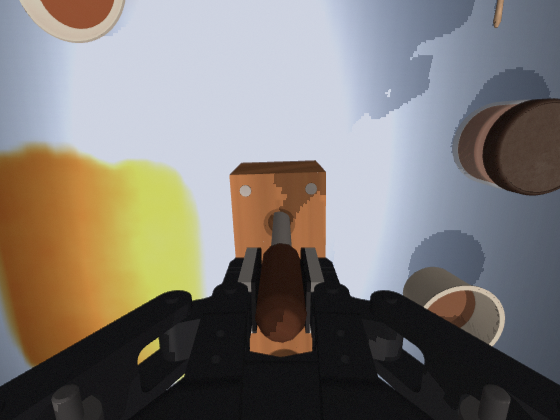

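View pics/s9z.png

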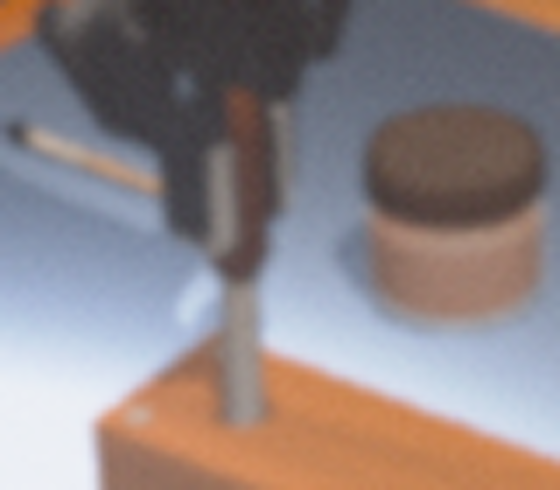

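It's straight now. Opening evenly.

Call:
move_arm:
  xyz:
    - [0,0,0]
    - [0,0,0]
    - [0,0,0]
    - [0,0,0]
    - [0,0,0]
    - [0,0,0]
    - [0,0,0]
    - [0,0,0]
    - [0,0,0]
    - [0,0,10]
    - [0,0,14]
    - [0,0,14]
    - [0,0,14]
    - [0,0,14]
    - [0,0,14]
    - [0,0,14]
    - [0,0,10]
  turn: [0,0,0,0,0,0,0,0,0,0,0,0,0,0,0,0,0]
  claw: [0.75,0.7,0.6,0.5,0.3,0.1,0,0,0,0,0,0,0,0,0,0,0]

```text
time_s: 21.82
ee_pos: [0.6197, 0.1097, 0.2579]
orientation: [3.141, 0.044, 0.004]
wrist_force: [-0.1, 0.7, 0.8]
width: 0.0854
```

Run:
```python
from h import *
s,p,d=wrist("w10");print(s["ee_pos"],s["orientation"],s["wrist_force"])
q,d=grab_frame("scene");q=q[:,:,::-1];cv2.imwrite("pics/s10z.png",cv2.resize(q[130:200,220:300],None,fx=7,fy=7,interpolation=2))
print([wproj("w10",[.6187,.1097,z]) for z in(.065,.175)])
```

```text
[0.61966533 0.10972818 0.25791761] [3.14126871 0.04400994 0.00398624] [-0.14000297  0.67797521  0.75470924]
[(np.float64(278.71700196305903), np.float64(190.32263447965818)), (np.float64(278.15419900840624), np.float64(224.41386214493582))]
```

View pics/w10.png

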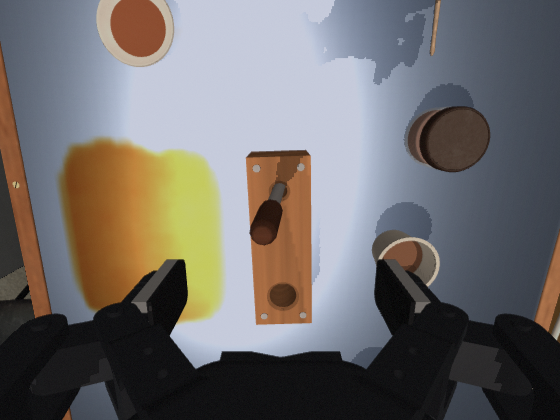

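View pics/s10z.png

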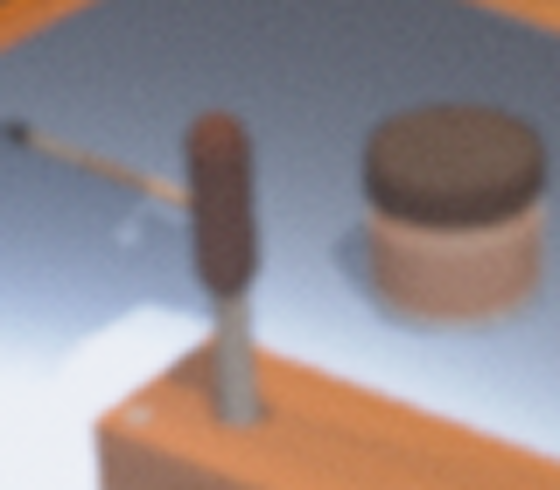

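The rod simply settles within the hole's 2 mm play, at about 4–5°, seated on the floor, so I'll accept that. Next is the long post.

Call:
move_arm:
  xyz:
    - [-11.3,-12,0]
    - [-11.3,-12,0]
    - [-11.3,-12,0]
    - [-11.3,-12,0]
    - [-11.3,-12,0]
    - [-11.3,-12,0]
    - [-11.3,-12,0]
    - [-11.3,-12,0]
    - [-11.3,-12,0]
    - [-11.3,-12,0]
    - [-11.3,-12,0]
    - [-11.3,-12,0]
    - [-11.3,-12,0]
    - [-11.3,-12,0]
    - [-11.3,-12,0]
    - [0,0,0]
    - [0,0,0]
  turn: [0.11,0.11,0.11,0.11,0.11,0.11,0.11,0.11,0.11,0.11,0.11,0.11,0.11,0.11,0,0,0]
  claw: [0,0,0,0,0,0,0,0,0,0,0,0,0,0,0,0,0]

```text
time_s: 23.33
ee_pos: [0.4492, -0.0705, 0.2553]
orientation: [-2.226, -2.215, 0.0]
wrist_force: [0.7, -0.2, -0.4]
width: 0.0852
```

Run:
```python
from h import *
s,p,d=wrist("w11");print(s["ee_pos"],s["orientation"],s["wrist_force"])
print([wproj("w11",[.4505,-.069,z]) for z in(0,.095)])
```

```text
[ 0.4491645  -0.07045951  0.25529256] [-2.22630815e+00 -2.21522168e+00  4.15218162e-05] [ 0.74944474 -0.22480042 -0.35852914]
[(np.float64(282.359065957183), np.float64(181.02195014584993)), (np.float64(282.9999953165723), np.float64(199.76806118197453))]
```

View pics/w11.png

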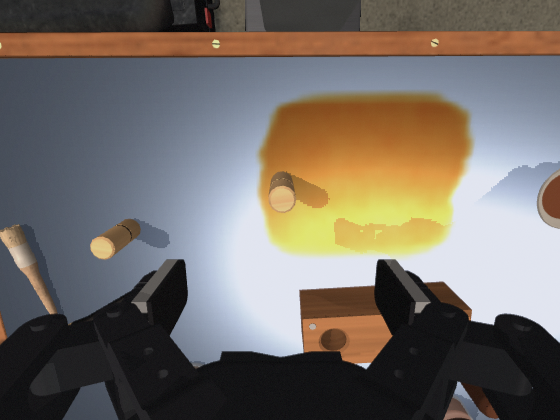

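Call:
move_arm:
  xyz:
    - [0.8,1.5,-8]
    - [0,0,-14]
    - [0,0,-16]
    - [0,0,-16]
    - [0,0,-16]
    - [0,0,-16]
    - [0,0,-16]
    - [0,0,-16]
    - [0,0,-16]
    - [0,0,-16]
    - [0,0,-12]
    - [0,0,-8]
    - [0,0,-2]
    - [0,0,0]
    - [0,0,0]
    - [0,0,0]
    - [0,0,0]
    - [0,0,0]
    - [0,0,0]
    - [0,0,0]
  turn: [0,0,0,0,0,0,0,0,0,0,0,0,0,0,0,0,0,0,0,0]
  claw: [0,0,0,0,0,0,0,0,0,0,0,0,0,0,0.5,0.6,1,1,1,1]
  squeeze: 50

```text
time_s: 25.05
ee_pos: [0.4508, -0.069, 0.0843]
orientation: [2.224, 2.217, 0.001]
wrist_force: [-0.8, -0.2, 4.2]
width: 0.0248
```

Call:
move_arm:
  xyz:
    - [0,0,0]
    - [0,0,0]
    - [0,0,0]
  turn: [0,0,0]
  claw: [1,1,1]

```text
time_s: 25.3
ee_pos: [0.4508, -0.069, 0.0842]
orientation: [2.224, 2.217, 0.001]
wrist_force: [0.1, 0.0, 6.5]
width: 0.0245
```

Call:
move_arm:
  xyz:
    - [0,0,4]
    - [0,0,8]
    - [0,0,12]
    - [0,0,12]
    - [0,0,12]
    - [0,0,12]
    - [0,0,12]
    - [0,0,10]
    - [14.5,4.9,0]
    - [14.5,4.9,0]
    - [14.5,4.9,0]
    - [14.5,4.9,0]
    - [14.5,4.9,0]
    - [14.5,4.9,0]
    - [14.5,4.9,0]
    - [14.5,4.9,0]
    - [14.5,4.9,0]
    - [14.5,4.9,0]
    - [0,0,0]
    - [0,0,0]
  turn: [0,0,0,0,0,0,0,0,0,0,0,0,0,0,0,0,0,0,0,0]
  claw: [1,1,1,1,1,1,1,1,1,1,1,1,1,1,1,1,1,1,1,1]

```text
time_s: 26.97
ee_pos: [0.5952, -0.0195, 0.1657]
orientation: [-2.223, -2.219, 0.001]
wrist_force: [0.2, -0.5, -2.5]
width: 0.0249
```

Run:
```python
from h import *
s,p,d=wrist("w12");print(s["ee_pos"],s["orientation"],s["wrist_force"],s["width"])
e=s["ee_pos"]
print([wproj("w12",[e[0],e[1],e[2]-.0842+h]) for h in(0,.055,.095)],wproj("w12",[.6257,-.0105,.065]))
q,d=grab_frame("scene");q=q[:,:,::-1];cv2.imwrite("pics/s12z.png",cv2.resize(q[120:260,200:340],None,fx=4,fy=4,interpolation=2))
```

```text
[ 0.59524536 -0.01954987  0.16569631] [-2.22331548e+00 -2.21897773e+00  7.93566401e-04] [ 0.15177809 -0.4613486  -2.51022725] 0.02487780853694915
[(np.float64(281.84746482752263), np.float64(224.4032115247478)), (np.float64(282.26477319371986), np.float64(257.88007363027816)), (np.float64(282.792543772394), np.float64(300.21831632268436))] (np.float64(293.7645494096084), np.float64(255.8057891082545))
```

View pics/w12.png

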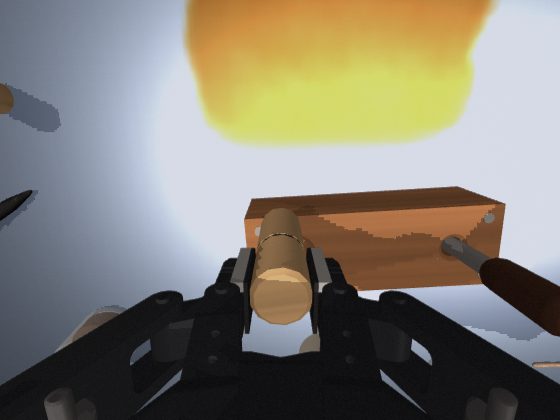

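View pics/s12z.png

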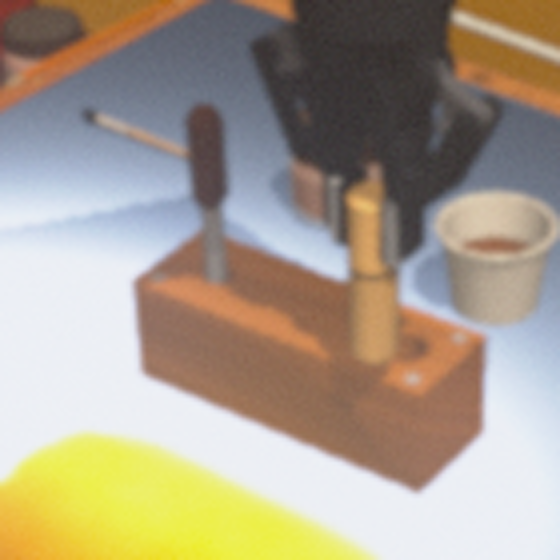

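Call:
move_arm:
  xyz:
    - [8,2.3,0]
    - [8,2.3,0]
    - [8,2.2,0]
    - [7.5,2.2,0]
    - [0,0,0]
    - [0,0,0]
  turn: [0,0,0,0,0,0]
  claw: [1,1,1,1,1,1]

```text
time_s: 27.57
ee_pos: [0.6275, -0.0106, 0.1655]
orientation: [2.224, 2.219, -0.0]
wrist_force: [-0.5, -0.2, -0.5]
width: 0.0245
```

Run:
```python
from h import *
s,p,d=wrist("w13");print(s["ee_pos"],s["orientation"],s["wrist_force"],s["width"])
e=s["ee_pos"]
p=cv2.imread("pics/w13.png");cv2.imwrite("pics/w13z.png",cv2.resize(p[170:330,210:350],None,fx=3.7,fy=3.7,interpolation=2))
q,d=grab_frame("scene");q=q[:,:,::-1];cv2.imwrite("pics/s13z.png",cv2.resize(q[160:250,250:350],None,fx=6,fy=6,interpolation=2))
q,d=grab_frame("top");q=q[:,:,::-1];cv2.imwrite("pics/t13z.png",cv2.resize(q[130:210,190:310],None,fx=6,fy=6,interpolation=2))
for P in ([e[0],e[1],e[2]-.0842],[.626,-.0105,.065]):
    u,v=wproj("w13",P);a,b=proj("scene",P);print((u-210)*3.7,(v-170)*3.7,(a-250)*6,(b-160)*6)
```

```text
[ 0.62748607 -0.01064283  0.1654685 ] [ 2.22385400e+00  2.21882220e+00 -7.41753393e-05] [-0.53352918 -0.22941599 -0.5279399 ] 0.024485893278956214
265.8687411012422 200.97997479429995 298.05263833123377 237.72245836600445
266.26296388710927 167.97984774032264 295.07376304139564 277.75959678591505
```

View pics/w13z.png

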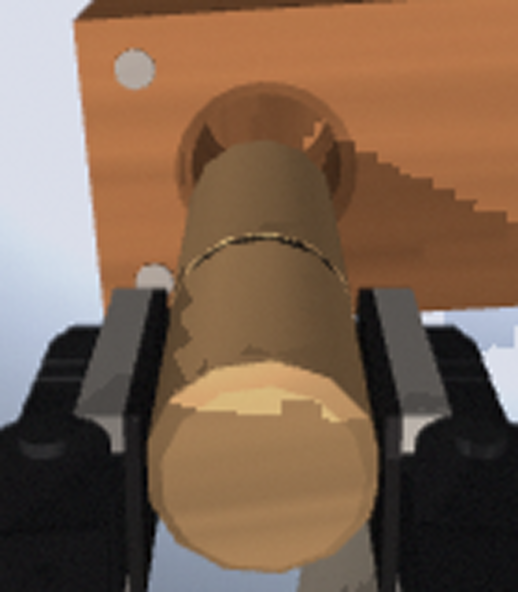

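View pics/s13z.png

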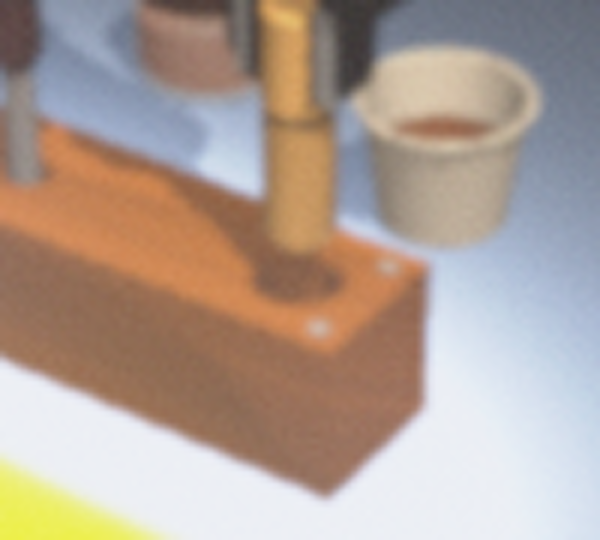

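Post is nearly centred over the bore in both views (mouth at (266,172) in the wrist crop, foot slightly to +x). I'll shift −1 mm in x and begin to lower.

Call:
move_arm:
  xyz:
    - [-1,0,0]
    - [0,0,-4]
    - [0,0,-4]
    - [0,0,-4]
    - [0,0,-3]
    - [0,0,-3]
    - [0,0,-3]
    - [0,0,-3]
    - [0,0,-2]
    - [0,0,0]
  turn: [0,0,0,0,0,0,0,0,0,0]
  claw: [1,1,1,1,1,1,1,1,1,1]

```text
time_s: 28.55
ee_pos: [0.6256, -0.0107, 0.139]
orientation: [-2.224, -2.218, 0.001]
wrist_force: [0.5, 0.1, 0.1]
width: 0.0249
```

Call:
move_arm:
  xyz:
    - [0,0,-4]
    - [0,0,-4]
    - [0,0,-4]
    - [0,0,-4]
    - [0,0,-4]
    - [0,0,-4]
    - [0,0,-4]
    - [0,0,-4]
    - [0,0,-3]
    - [0,0,-3]
    - [0,0,-2]
    - [0,0,-2]
    - [0,0,0]
    - [0,0,0]
  turn: [0,0,0,0,0,0,0,0,0,0,0,0,0,0]
  claw: [1,1,1,1,1,1,1,1,1,1,1,1,1,1]

```text
time_s: 29.72
ee_pos: [0.626, -0.0108, 0.0976]
orientation: [2.225, 2.218, 0.0]
wrist_force: [-0.9, -0.7, -1.0]
width: 0.0244
```

Call:
move_arm:
  xyz:
    - [0,0,-1]
    - [0,0,-1]
    - [0,0,-1]
    - [0,0,-0.5]
    - [0,0,0]
    - [0,0,0]
  turn: [0,0,0,0,0,0]
  claw: [1,1,1,1,1,1]

```text
time_s: 30.22
ee_pos: [0.626, -0.0108, 0.0943]
orientation: [2.224, 2.218, 0.0]
wrist_force: [-0.8, 0.2, 1.5]
width: 0.0249
```

Call:
move_arm:
  xyz:
    - [0,0,-0.3]
    - [0,0,0]
    - [0,0,0]
    - [0,0,0]
    - [0,0,0]
    - [0,0,0]
    - [0,0,0]
    - [0,0,0]
    - [0,0,8]
    - [0,0,12]
    - [0,0,14]
    - [0,0,14]
    - [0,0,14]
    - [0,0,14]
    - [0,0,14]
    - [0,0,14]
    - [0,0,14]
    - [0,0,14]
    - [0,0,14]
    - [0,0,6]
  turn: [0,0,0,0,0,0,0,0,0,0,0,0,0,0,0,0,0,0,0,0]
  claw: [0.9,0.7,0.6,0.4,0.2,0,0,0,0,0,0,0,0,0,0,0,0,0,0,0]

```text
time_s: 31.88
ee_pos: [0.6271, -0.0109, 0.2494]
orientation: [2.221, 2.215, 0.005]
wrist_force: [-0.1, 0.6, 0.6]
width: 0.0856
```

Run:
```python
from h import *
s,p,d=wrist("w14");print(s["time_s"],s["ee_pos"],s["wrist_force"],s["width"])
q,d=grab_frame("scene");q=q[:,:,::-1];cv2.imwrite("pics/s14z.png",cv2.resize(q[130:330,220:400],None,fx=3,fy=3,interpolation=2))
cv2.imwrite("pics/s14zz.png",cv2.resize(q[160:250,250:350],None,fx=6,fy=6,interpolation=2))
print([(np.array(proj("scene",[.626,-.0105,z]))-[250,160])*6 for z in(.065,.105)])
```

```text
31.8833 [ 0.62708275 -0.01094703  0.24938129] [-0.14953497  0.64845488  0.63175993] 0.08559442054958884
[array([295.07376304, 277.75959679]), array([295.17171286, 182.4942101 ])]
```

View pics/s14z.png

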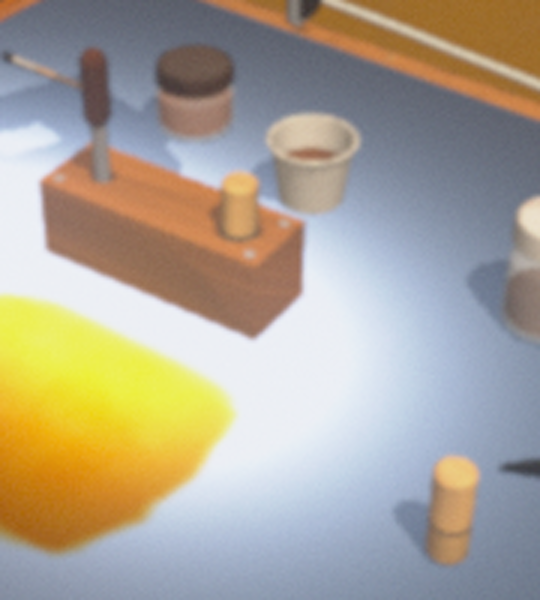

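View pics/s14zz.png

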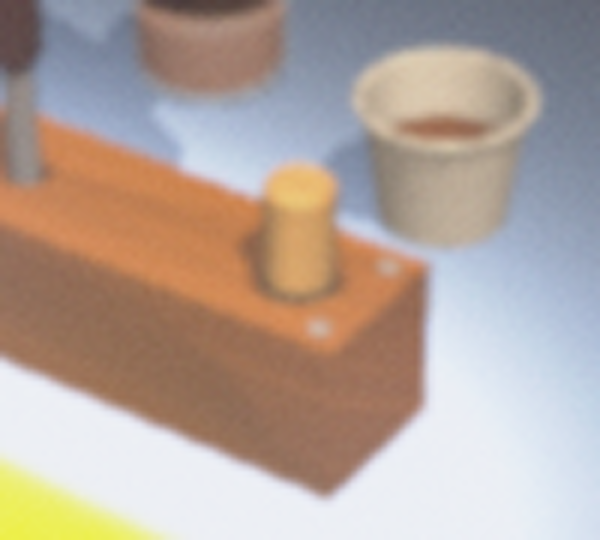

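View pics/w14.png

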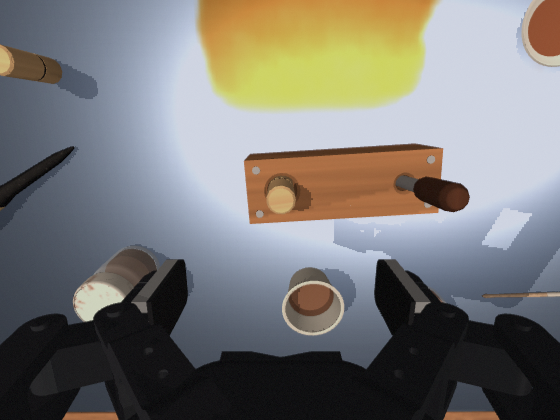

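Run:
```python
from h import *
print(wplane("w14",455,196.5,.175),wplane("w14",404,182,.065),wplane("w14",281,199.5,.105))
f=lambda x,y:("scene",220+x/3-.5,130+y/3-.5)
print(plane(*f(94,55),.175),plane(*f(102,178),.065))
```

```text
[0.60600268 0.09845185 0.175     ] [0.61784794 0.10863978 0.065     ] [ 0.62512537 -0.01157517  0.105     ]
[0.60708945 0.09987335 0.175     ] [0.61716928 0.10927882 0.065     ]
```

Post is placed: its top is at z≈105, upright, with the foot on the floor. The rod sits in its hole but leans about 7° along the 42° direction. There's time to straighten it with the jaws aligned to that lean.

Call:
move_arm:
  xyz:
    - [-0.84,12,1]
    - [-0.84,12,1]
    - [-0.84,12,1]
    - [-0.84,12,0]
    - [-0.84,12,0]
    - [-0.84,12,0]
    - [-0.84,12,0]
    - [-0.84,12,0]
    - [-0.84,12,0]
    - [-0.84,12,0]
    - [0,0,0]
    - [0,0,0]
  turn: [-0.105,-0.105,-0.105,-0.105,-0.105,-0.105,-0.105,-0.105,0,0,0,0]
  claw: [0,0,0,0,0,0,0,0,0,0,0,0]

```text
time_s: 32.98
ee_pos: [0.6173, 0.1097, 0.2485]
orientation: [2.934, 1.123, -0.001]
wrist_force: [0.7, 0.2, -0.0]
width: 0.0856
```

Run:
```python
from h import *
s,p,d=wrist("w15");print(s["ee_pos"],s["orientation"],s["wrist_force"])
R=Ro.from_rotvec(s["orientation"]).as_matrix();print(R[:,0])
print([wproj("w15",[.6187,.1097,z]) for z in(.065,.175)])
```

```text
[0.61731431 0.10974099 0.248521  ] [ 2.93389170e+00  1.12268584e+00 -1.04996265e-03] [ 0.69041116  0.15063765 -0.01920255]
[ 7.44546807e-01  6.67569885e-01 -7.07333451e-04]
[(np.float64(281.95852384924734), np.float64(193.20876360042652)), (np.float64(282.51523191662596), np.float64(230.20440127789976))]
```

View pics/w15.png

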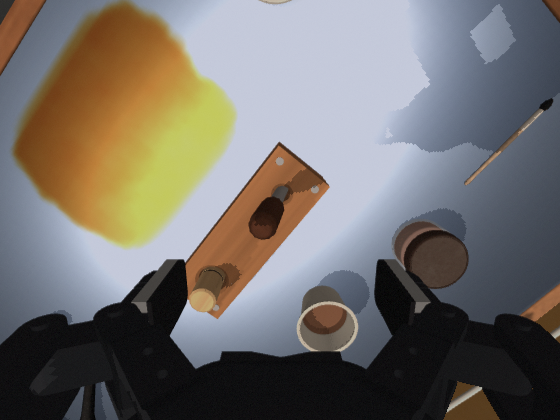

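Call:
move_arm:
  xyz:
    - [1.2,0,-10]
    - [0,0,-14]
    - [0,0,-14]
    - [0,0,-14]
    - [0,0,-14]
    - [0,0,-14]
    - [0,0,-10]
    - [0,0,-6.5]
    - [0,0,0]
    - [0,0,0]
    - [0,0,0]
    - [0,0,0]
    - [0,0,0]
    - [0,0,0]
    - [0,0,0]
    - [0,0,0]
    - [0,0,0]
    - [0,0,0]
    - [0,0,0]
  turn: [0,0,0,0,0,0,0,0,0,0,0,0,0,0,0,0,0,0,0]
  claw: [0,0,0,0,0,0,0,0,0,0.3,0.45,0.5,0.55,0.6,0.65,0.7,1,1,1]
  squeeze: 30

```text
time_s: 34.62
ee_pos: [0.6188, 0.1092, 0.1525]
orientation: [2.936, 1.118, 0.0]
wrist_force: [-0.2, -0.7, 1.5]
width: 0.0187
```

Run:
```python
from h import *
s,p,d=wrist("w16");print(s["time_s"],s["ee_pos"],s["wrist_force"],s["width"])
e=s["ee_pos"]
p=cv2.imread("pics/w16.png");cv2.imwrite("pics/w16z.png",cv2.resize(np.clip(p[190:350,210:350].astype(float)*1.6,0,255).astype('uint8'),None,fx=3.7,fy=3.7,interpolation=2))
for z in(.065,.115,.175):
    u,v=wproj("w16",[.6187,.1097,z]);print((u-210)*3.7,(v-190)*3.7)
q,d=grab_frame("scene");q=q[:,:,::-1];cv2.imwrite("pics/s16z.png",cv2.resize(q[130:200,220:300],None,fx=7,fy=7,interpolation=2))
for z in(.065,.115,.175):print((np.array(proj("scene",[.6187,.1097,z]))-[220,130])*7)
```

```text
34.6167 [0.61884684 0.10915554 0.15254843] [-0.16309264 -0.71284243  1.48088333] 0.018703147151455685
263.5430925055538 116.36845088554419
264.172641964554 221.05668551616344
265.6402763443156 465.11066746137044
[236.71790624 409.22444008]
[228.10397952 273.07073757]
[217.11916295  99.44220603]
```

View pics/w16z.png

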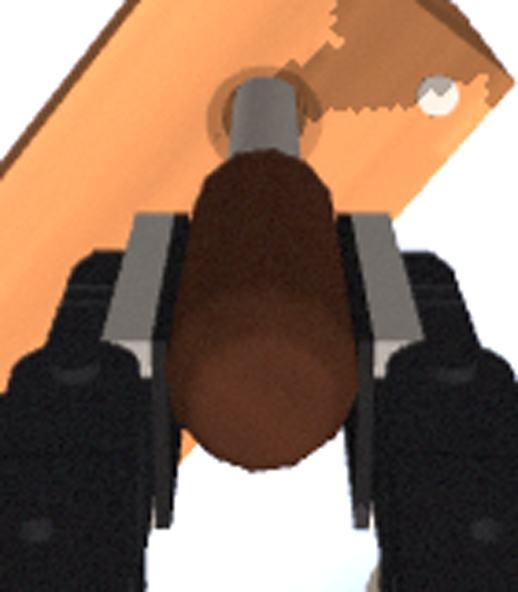

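View pics/s16z.png

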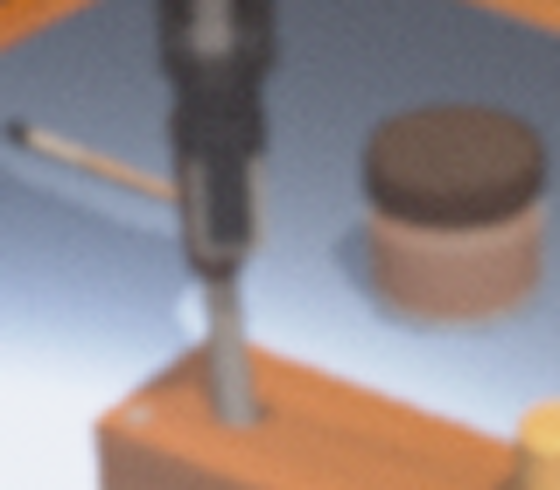

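```bash
cat >> h.py <<'E'
def shaft(img):
    # BGR scene picture: width-centred position of low-saturation dark shaft by row, over raw rows
    out=[]
    for v in range(174,188):
        row=img[v,240:268].astype(float).mean(1); bg=np.maximum(row[:3].mean(),row[-3:].mean())
        out.append((v,np.round(row[:]).astype(int)))
    return out
E
python3 - <<'E'
from h import *
a=cv2.imread("pics/scene0.png");q,d=grab_frame("scene");b=q[:,:,::-1].copy();cv2.imwrite("pics/scene16.png",b)
for im,n in((a,"a"),(b,"b")):
    cv2.imwrite(f"pics/sh_{n}.png",cv2.resize(im[140:200,225:275],None,fx=8,fy=8,interpolation=0))
c=np.hstack([cv2.imread("pics/sh_a.png"),cv2.imread("pics/sh_b.png")]);cv2.imwrite("pics/sh.png",c)
E
```

```text
(no output)
```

View pics/sh.png

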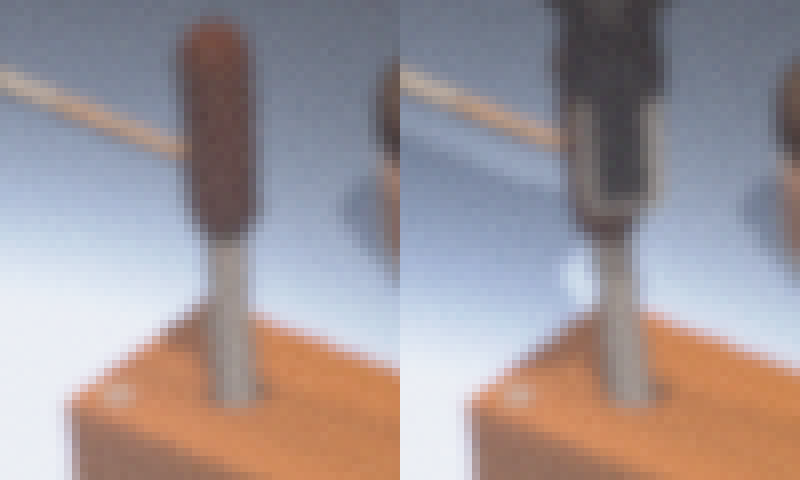

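The scene view shows about a 3° lean toward (−x,+y), across the jaws, with the rod's axis about 6–7 mm off at grip height. I'll push the grip along (+0.67,−0.75) and check.

Call:
move_arm:
  xyz:
    - [0.9,-1,0]
    - [0.9,-1,0]
    - [0.9,-1,0]
    - [0.9,-1,0]
    - [0.9,-1,0]
    - [0.9,-1,0]
    - [0,0,0]
    - [0,0,0]
  turn: [0,0,0,0,0,0,0,0]
  claw: [1,1,1,1,1,1,1,1]

```text
time_s: 35.43
ee_pos: [0.6242, 0.1034, 0.1524]
orientation: [-2.935, -1.118, -0.0]
wrist_force: [-1.5, 1.5, 4.6]
width: 0.0192
```

Run:
```python
from h import *
s,p,d=wrist("w17");print(s["time_s"],s["ee_pos"],s["wrist_force"],s["width"])
p=cv2.imread("pics/w17.png");w=cv2.resize(np.clip(p[190:350,220:345].astype(float)*1.6,0,255).astype('uint8'),None,fx=3,fy=3,interpolation=2)
q,d=grab_frame("scene");b=q[:,:,::-1].copy()
b=cv2.resize(b[140:200,225:275],None,fx=8,fy=8,interpolation=0)
cv2.imwrite("pics/c17.png",np.hstack([w,b]))
for z in(.065,.115,.175):
    u,v=wproj("w17",[.6187,.1097,z]);print((u-220)*3,(v-190)*3)
```

```text
35.4333 [0.62419684 0.10343303 0.15238063] [-1.5297789   1.49534     4.58957232] 0.019227030452615663
182.75085746445205 62.005726467010334
183.08447869007614 138.60410341679113
183.8700462441863 318.96792624220336
```

View pics/c17.png

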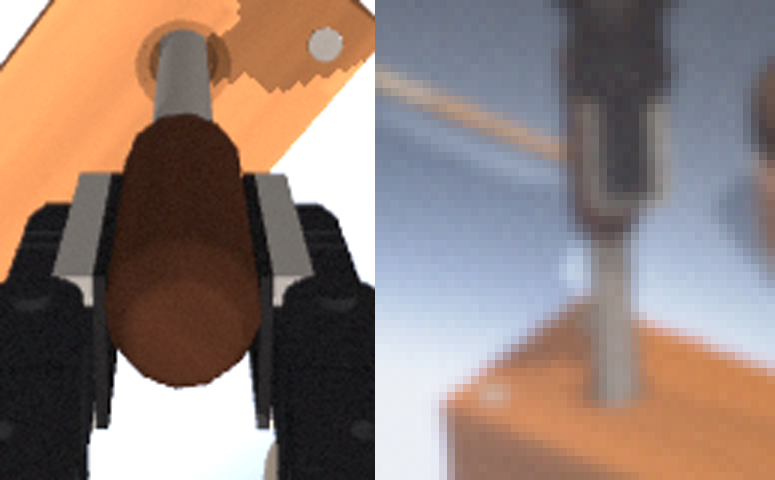

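Call:
move_arm:
  xyz:
    - [-0.7,0.8,0]
    - [-0.5,0.6,0]
    - [0,0,0]
    - [0,0,0]
    - [0,0,0]
    - [0,0,0]
    - [0,0,0]
    - [0,0,0]
    - [0,0,0]
    - [0,0,0]
    - [0,0,0]
    - [0,0,10]
    - [0,0,14]
    - [0,0,14]
    - [0,0,14]
    - [0,0,14]
    - [0,0,14]
    - [0,0,14]
    - [0,0,10]
  turn: [0,0,0,0,0,0,0,0,0,0,0,0,0,0,0,0,0,0,0]
  claw: [1,1,1,0.8,0.75,0.72,0.69,0.66,0.6,0.4,0,0,0,0,0,0,0,0,0]

```text
time_s: 37.12
ee_pos: [0.6235, 0.1047, 0.2586]
orientation: [2.935, 1.118, 0.004]
wrist_force: [0.1, 0.5, -0.3]
width: 0.0854
```

Run:
```python
from h import *
s,p,d=wrist("w18");print(s["time_s"],s["ee_pos"],s["wrist_force"],s["width"])
p=cv2.imread("pics/w18.png");w=cv2.resize(p[140:300,190:330],None,fx=3,fy=3,interpolation=2)
q,d=grab_frame("scene");b=q[:,:,::-1].copy()
b=cv2.resize(b[140:200,225:270],None,fx=8,fy=8,interpolation=0)
cv2.imwrite("pics/c18.png",np.hstack([w,b]))
for z in(.065,.115,.175):
    u,v=wproj("w18",[.6187,.1097,z]);print((u-190)*3,(v-140)*3)
```

```text
37.1167 [0.62350027 0.10465679 0.2586392 ] [ 0.12360616  0.51474738 -0.3078349 ] 0.08542129520705273
270.6146852807708 128.9976669581825
270.7139631413818 162.1340360992226
270.89238739212715 221.68741285443298
```

View pics/c18.png

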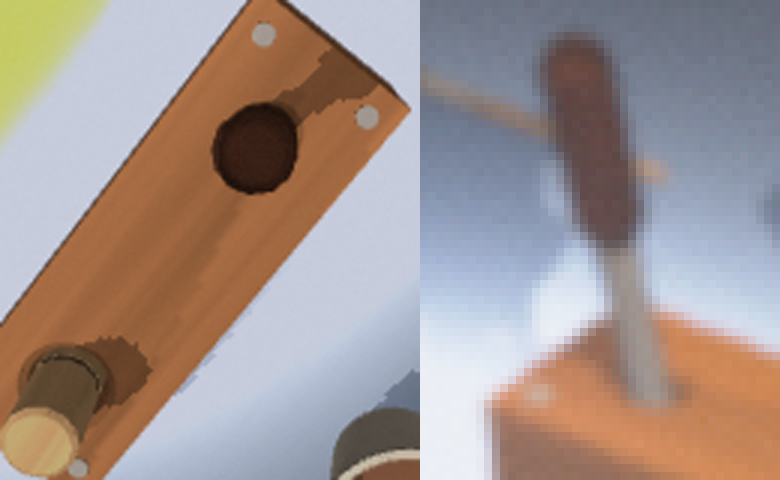

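It tipped back after release because I backed off. A better release is with the rod held flush against the far wall, so the wall supports it. I'll regrip it where it leans, push it across to that wall, and release without backing off.

Call:
move_arm:
  xyz:
    - [-6,6.6,0]
    - [-6,6.6,0]
    - [0,0,-14]
    - [0,0,-14]
    - [0,0,-14]
    - [0,0,-14]
    - [0,0,-14]
    - [0,0,-14]
    - [0,0,-12]
    - [0,0,-8]
    - [0,0,-2.5]
    - [0,0,0]
    - [0,0,0]
    - [0,0,0]
    - [0,0,0]
    - [0,0,0]
    - [0,0,0]
    - [0,0,0]
    - [0,0,0]
  turn: [0,0,0,0,0,0,0,0,0,0,0,0,0,0,0,0,0,0,0]
  claw: [0,0,0,0,0,0,0,0,0,0,0,0.3,0.5,0.6,0.7,1,1,1,1]
  squeeze: 25

```text
time_s: 38.8
ee_pos: [0.6113, 0.1178, 0.1504]
orientation: [2.935, 1.118, 0.002]
wrist_force: [0.2, 0.5, 2.5]
width: 0.0193
```

Call:
move_arm:
  xyz:
    - [1,-1.1,0.2]
    - [1,-1.1,0.2]
    - [1,-1.1,0.2]
    - [1,-1.1,0.2]
    - [1,-1.1,0.1]
    - [1,-1.1,0.1]
    - [1,-1.1,0.1]
    - [1,-1.1,0.1]
    - [1,-1.1,0]
    - [0.7,-0.9,0]
    - [0,0,0]
    - [0,0,0]
  turn: [0,0,0,0,0,0,0,0,0,0,0,0]
  claw: [1,1,1,1,1,1,1,1,1,1,1,1]

```text
time_s: 39.8
ee_pos: [0.6209, 0.1068, 0.151]
orientation: [2.936, 1.118, 0.001]
wrist_force: [-1.0, 2.4, 4.2]
width: 0.0192
```

```bash
cat > look.py <<'E'
import sys
from h import *
n=sys.argv[1]
s,p,d=wrist("w"+n);print(s["time_s"],s["ee_pos"],s["wrist_force"],s["width"])
p=cv2.imread(f"pics/w{n}.png");w=cv2.resize(np.clip(p[160:350,220:345].astype(float)*1.6,0,255).astype('uint8'),None,fx=2.6,fy=2.6,interpolation=2)[:480]
w=cv2.copyMakeBorder(w,0,480-w.shape[0],0,0,0)
q,d=grab_frame("scene");b=q[:,:,::-1].copy();cv2.imwrite(f"pics/scene{n}.png",b)
b=cv2.resize(b[140:200,225:275],None,fx=8,fy=8,interpolation=0)
print(w.shape[1]);cv2.imwrite(f"pics/c{n}.png",np.hstack([b,w]))
E
python3 look.py 19
```

```text
39.8 [0.62094132 0.10681047 0.15095489] [-1.01396767  2.40339517  4.23269793] 0.019218874981237772
325
```

View pics/c19.png

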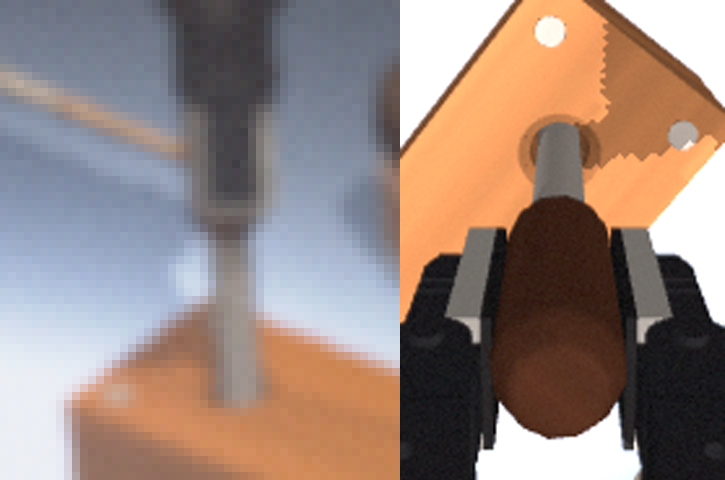

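Call:
move_arm:
  xyz:
    - [-0.8,0.9,0]
    - [0,0,0]
    - [0,0,1.5]
    - [0,0,1.5]
    - [0,0,0]
    - [0.8,-0.9,0]
    - [0.8,-0.9,0]
    - [0,0,0]
    - [0,0,-1]
    - [0,0,-0.8]
    - [0,0,0]
    - [0,0,0]
  turn: [0,0,0,0,0,0,0,0,0,0,0,0]
  claw: [1,1,1,1,1,1,1,1,1,1,1,1]

```text
time_s: 40.9
ee_pos: [0.621, 0.1064, 0.1519]
orientation: [-2.935, -1.118, 0.001]
wrist_force: [-1.0, 3.1, -2.0]
width: 0.0191
```

```bash
python3 look.py 20
```

```text
40.9 [0.62099832 0.10643313 0.15190756] [-1.04215977  3.12374936 -2.00912578] 0.019137057740024922
325
```

View pics/c20.png

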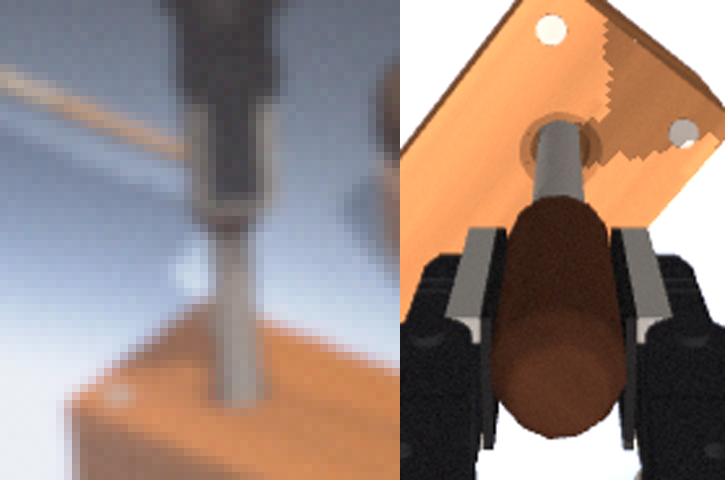

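The sideways reaction of about 3 N shows the rod is against the far wall. Lower the last bit and release.

Call:
move_arm:
  xyz:
    - [0,0,-0.7]
    - [0,0,0]
    - [0,0,0]
    - [0,0,0]
    - [0,0,0]
    - [0,0,0]
    - [0,0,0]
    - [0,0,0]
    - [0,0,0]
    - [0,0,0]
    - [0,0,10]
    - [0,0,14]
    - [0,0,14]
    - [0,0,14]
    - [0,0,14]
    - [0,0,14]
    - [0,0,14]
    - [0,0,10]
  turn: [0,0,0,0,0,0,0,0,0,0,0,0,0,0,0,0,0,0]
  claw: [1,1,0.8,0.75,0.72,0.69,0.66,0.6,0.3,0,0,0,0,0,0,0,0,0]

```text
time_s: 42.5
ee_pos: [0.622, 0.1061, 0.2578]
orientation: [2.935, 1.118, 0.004]
wrist_force: [0.0, -0.1, 1.0]
width: 0.0852
```

```bash
python3 look.py 21
python3 - <<'E'
from h import *
for z in(.065,.175):
    u,v=wproj("w21",[.6187,.1097,z]);print((u-220)*2.6+400,(v-160)*2.6)
E
```

```text
42.5 [0.62199027 0.10613892 0.25777247] [ 0.02280414 -0.11891786  0.9604798 ] 0.08523791242796712
325
556.9224876163078 65.61627510147672
557.3400548763582 148.92437687689818
```

View pics/c21.png

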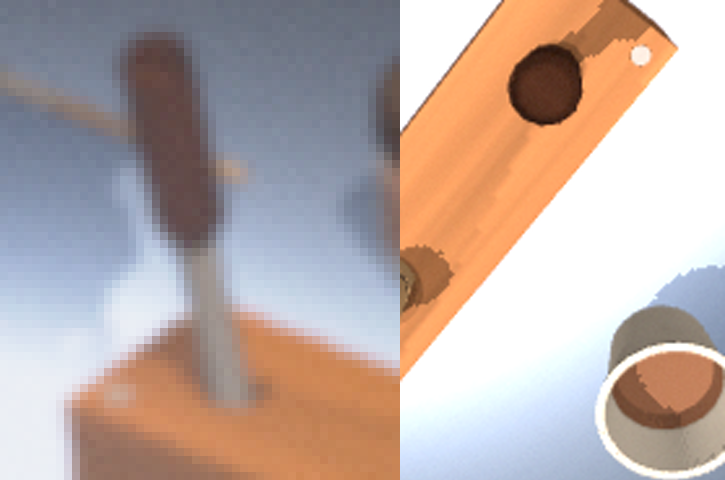

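The rod springs back to its earlier lean whenever a twisted grip is released. So I'll nudge it upright without pinching: jaws turned along the lean, closed only partway.

Call:
move_arm:
  xyz:
    - [1.3,-1.5,0]
    - [1.3,-1.5,0]
    - [0,0,0]
    - [0,0,0]
    - [0,0,0]
    - [0,0,-2]
    - [0,0,-6]
    - [0,0,-8]
    - [0,0,-10]
    - [0,0,-10]
    - [0,0,-10]
    - [0,0,-10]
    - [0,0,-12]
    - [0,0,-12]
    - [0,0,-12]
    - [0,0,-10]
    - [0,0,-4]
    - [0,0,0]
  turn: [-0.113,-0.113,-0.113,-0.113,-0.113,-0.113,-0.113,-0.113,-0.113,-0.113,-0.113,-0.113,-0.113,-0.1,0,0,0,0]
  claw: [0,0,0,0,0,0,0,0,0,0,0,0,0,0,0,0,0,0]

```text
time_s: 44.1
ee_pos: [0.6232, 0.1031, 0.1479]
orientation: [2.868, -1.28, -0.004]
wrist_force: [-0.1, 0.1, -0.2]
width: 0.0855
```

Call:
move_arm:
  xyz:
    - [0,0,0]
    - [0,0,0]
    - [0,0,0]
    - [0,0,0]
    - [0,0,0]
    - [0,0,0]
    - [0,0,0]
    - [0,0,0]
    - [0,0,0]
    - [0,0,0]
  turn: [0,0,0,0,0,0,0,0,0,0]
  claw: [0.2,0.35,0.4,0.45,0.5,0.55,0.6,0.63,0.63,0.63]

```text
time_s: 44.93
ee_pos: [0.6241, 0.1031, 0.1495]
orientation: [2.868, -1.282, 0.0]
wrist_force: [0.1, 0.3, 0.2]
width: 0.0316
```

```bash
python3 look.py 22
```

```text
44.9333 [0.62406418 0.10308449 0.14950376] [0.12900142 0.28118171 0.20038611] 0.0315739391790967
325
```

View pics/c22.png

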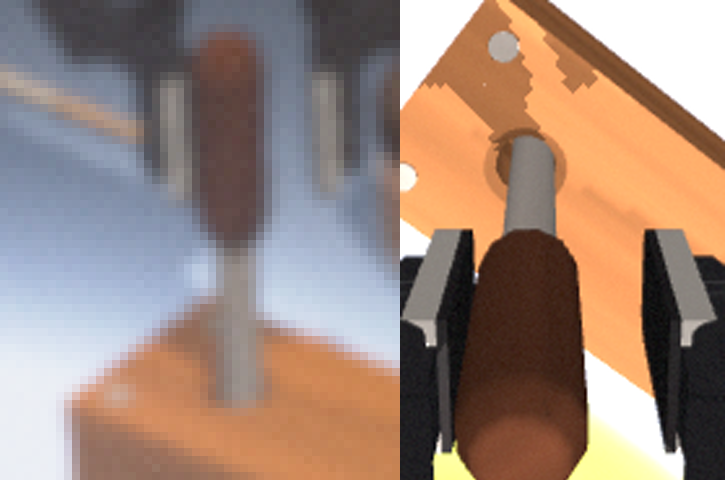

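It's nearly upright and barely touching the pad. Open and check.

Call:
move_arm:
  xyz:
    - [0,0,0]
    - [0,0,0]
    - [0,0,0]
    - [0,0,0]
    - [0,0,0]
    - [0,0,0]
    - [0,0,0]
    - [0,0,10]
    - [0,0,14]
    - [0,0,14]
    - [0,0,14]
    - [0,0,14]
    - [0,0,14]
    - [0,0,14]
    - [0,0,10]
    - [0,0,0]
  turn: [0,0,0,0,0,0,0,0,0,0,0,0,0,0,0,0]
  claw: [0.6,0.5,0.4,0.2,0,0,0,0,0,0,0,0,0,0,0,0]

```text
time_s: 46.37
ee_pos: [0.6256, 0.1032, 0.2568]
orientation: [-2.866, 1.281, -0.009]
wrist_force: [-0.2, 0.1, 0.0]
width: 0.0851
```

```bash
python3 look.py 23
python3 - <<'E'
from h import *
for z in(.065,.175):
    u,v=wproj("w23",[.6187,.1097,z]);print((u-220)*2.6+400,(v-160)*2.6)
E
```

```text
46.3667 [0.62556566 0.10317758 0.25677384] [-0.16747915  0.07667205  0.00693937] 0.08514518749930529
325
528.8759555506838 85.14979009430981
516.2417396280232 175.47937861331513
```

View pics/c23.png

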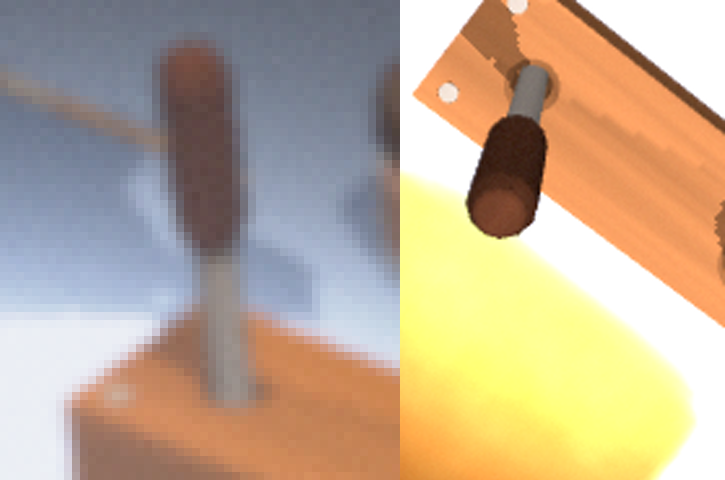

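The rod now stands at about 4–5°, within the hole's play. I'll back the arm off and do the final check.

Call:
move_arm:
  xyz:
    - [0,0,10]
    - [0,0,10]
    - [0,0,10]
    - [0,0,10]
    - [-10,0,0]
    - [-10,0,0]
    - [-10,0,0]
    - [-10,0,0]
    - [0,0,0]
    - [0,0,0]
    - [0,0,0]
    - [0,0,0]
  turn: [0,0,0,0,0,0,0,0,0,0,0,0]
  claw: [0,0,0,0,0,0,0,0,0,0,0,0]

```text
time_s: 47.47
ee_pos: [0.5848, 0.103, 0.2937]
orientation: [-2.867, 1.282, -0.001]
wrist_force: [-0.1, 0.4, 0.8]
width: 0.0849
```

Run:
```python
from h import *
s=sense();print(s["time_s"],s["ee_pos"],s["wrist_force"])
q,d=grab_frame("scene");b=q[:,:,::-1].copy()
r=cv2.resize(b[140:200,225:275],None,fx=8,fy=8,interpolation=0)
w=cv2.resize(b[140:320,240:385],None,fx=2.66,fy=2.66,interpolation=2)[:480]
w=cv2.copyMakeBorder(w,0,480-w.shape[0],0,0,0);cv2.imwrite("pics/c24.png",np.hstack([r,w]))
```

```text
47.4667 [0.58480723 0.10303596 0.29370517] [-0.09870709  0.3835873   0.81740375]
```

View pics/c24.png

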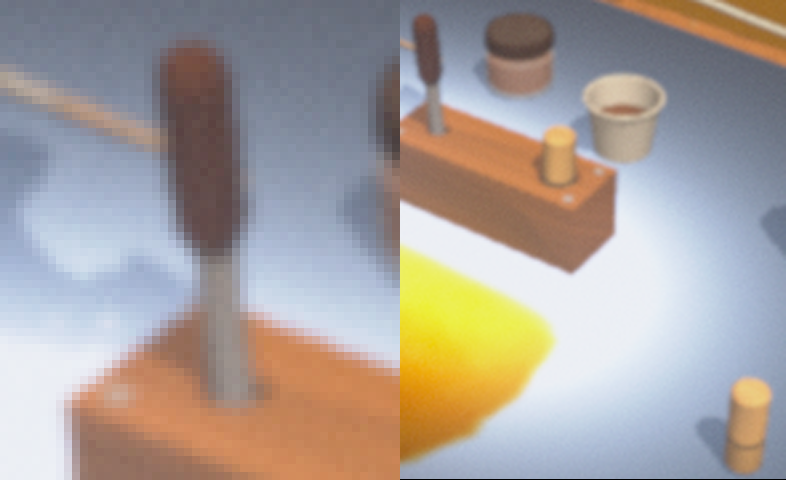

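The rod hasn't moved since the last look. The long post stands upright in the bore, 40 mm proud, and the short post is untouched. Handing in.

```bash
python3 -c "
from workcell import *
print(finish_job())"
```

```text
the job is handed in; nothing more can be done
None
```

The job is done and handed in at about 47.5 s. The one imperfect result is that the depth rod leans about 4–5° in its parking hole.

- **Probing:** The rod passed the level of a shallow floor without touching anything and stopped with its tip at about z = 10 mm, pressing with 6.7 N. The bore is therefore 55 mm deep, which matches the long post.
- **Long post:** I lowered it into the bore until its foot touched the floor. In the last pictures it stands upright and its top measures about 40 mm above the block, so the groove should be level with the block top. I did not measure the groove itself.
- **Short post:** I never touched it, and it still stands where it was.
- **Depth rod:** It was back in its parking hole, tip on the floor, before the long post was moved. After each release it tipped over within the hole's play. I regripped or nudged it several times, including after the post was placed, which brought it down from about 8°. It had not moved in two pictures about a second apart before I handed in.
- **Forces:** At the end of each move the wrist force was about 7 N or less, and nothing fell off the surface.

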